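# Wedge a bearing housing in its fixture and tighten its deep-set nut

### The job

Pick up the hammer and, holding it, tap the wooden wedge sideways into the fixture until it stops advancing, then lay the hammer down flat on the bench clear of the fixture. With the wedge tight, put the larger of the two socket extensions down the bore of the housing onto the square nut and turn it clockwise (seen from above) until the nut stops hard. Then draw the extension out and stand it back upright on the floor of its own compartment of the tray; touch the wedge with nothing but the hammer, and leave the smaller extension, the bottle, the jar and the snips alone.

Things in the scene. Friction and masses are not known exactly. Their poses are not given: they have to be found in the camera images.
- fixture: Fixed fixture: dark steel base plate 150 x 152 x 12 mm with a grey upright bearing housing. Origin: on the bench under the bore axis; z up, -x its front, y along the wedge's travel. The plate spans x -97 to 53, y -90 to 62 mm. In front of the housing a dark fence (x -92 to about -69, y -38 to 40, up to z = 38 mm) leaves a tapering slot for the wedge. Its pose changes from run to run.
- bore_mouth (a point): Centre of the open mouth of the housing, 102 mm above the bench. The housing is a round barrel 72 mm in diameter; its plain round bore is 52 mm in diameter and goes straight down to z = 12 mm, with the nut at the bottom.
- wedge_butt (a point): Centre of the flat butt (the end to strike) of the light wooden wedge, 110 mm long, 30 mm wide at the butt, 18 mm at the tip, 26 mm high. It lies level in the slot, underside 12 mm above the bench, and points along the fixture's +y; the butt faces the fixture's -y. The butt centre lies at fixture x = -61 mm, z = 25 mm, y = -107 mm + joint wedge.
- wedge (a joint): How far the wedge is driven along the fixture's +y, in m: starts between 0 and 0.012, and stops dead, home, at 0.045 (butt at fixture y = -62 mm). It slides in a captive guide with friction: it needs about 6 N to move at first and 10 N at the end, and stays where it is left.
- nut (a joint): Turn of the nut in rad, growing clockwise seen from above: starts between 0 and 0.35, stops hard (tight) at 1.3. At 0 the nut's sides are parallel to the fixture's x and y axes, so its yaw is the fixture's yaw minus this value. Turning it takes about 0.22 N m of torque; it stays where it is left.
- nut_top (a point): Centre of the top of the nut, on the bore axis, 34 mm above the bench, 68 mm below the mouth of the bore. Brass, square, 24 mm across the flats from z = 15 to 28 mm; above that it tapers to 18 mm at the top as a lead-in. Below it a round washer face, top at z = 15 mm, on which the extension's socket comes to rest.
- key_large: The larger steel socket extension, loose, 0.3 kg, 160 mm long, upright in either compartment of the tray. Origin: centre of its lower (socket) end; z up along it. Socket: 34.5 mm square outside, square hole 26.5 mm wide, 26 mm deep (about 0.11 rad of play either way on the nut). Above it a round shaft 16 mm thick, then a square gripping head. All squares are parallel to its x and y axes.
- key_large_head (a point): Centre of the gripping head of the larger extension, on its axis 138 mm above its origin. The head is 26 x 26 mm and 44 mm high (116 to 160 mm above the origin).
- key_small: The smaller steel socket extension, loose, same shape but 150 mm long, socket 25 mm square outside with a 17 mm hole (too small for the nut), head 20 x 20 mm. Stands upright in the other compartment. Origin at the centre of its lower end. Leave it.
- tray: Fixed wooden tray 80 x 150 x 26 mm, open at the top, walls 5 mm, with one divider across the middle of its length (y) making two compartments about 70 x 67 mm, centred at tray y = +36 and -36 mm. Origin: centre of its underside on the bench; floor at z = 5 mm.
- hammer: Small hammer, 222 mm long, 0.22 kg, lying on the bench. Origin: centre of its underside. The wooden handle, about 20 mm wide, top at 19 mm, runs along its y axis from -86 to 111 mm; the steel head lies at y = -98 mm and runs along x from -33 to 33 mm (striking faces look to +x and -x), 25 mm thick in y and in z (z 0 to 25 mm).
- flux_bottle: Bystander: plastic bottle with red cap, 43 mm in diameter, 108 mm tall, upright. Origin at the centre of its underside.
- jar: Bystander: small glass jar with dark lid, 52 mm in diameter, 64 mm tall, upright. Origin at the centre of its underside.
- snips: Bystander: snips with yellow handles, 50 x 150 x 13 mm, lying flat, long along its y. Origin at the centre of its underside.
Things that resemble listed ones, but are neither listed nor needed, are in the scene too. Leave any yellow look-alike of the key_large alone.

How it is judged:
On the way, in this order (a step that is already met when the one before it is completed fails the run):
1. the wedge is driven fully home with the hammer while the nut is not yet tight (value of joint wedge above 0.042 m and value of joint nut below 1 rad), for 0.2 s.
2. the nut is turned hard up to its stop with the larger extension standing on it (value of joint wedge above 0.042 m and value of joint nut above 1.22 rad and horizontal distance between key_large and nut_top below 0.008 m and height (world z) of key_large below 0.022 m), for 0.2 s.
At the end, for the whole second after the job is handed in: Wedge driven over 42 of 45 mm; nut joint above 1.22 of 1.3 rad; larger extension upright (0.1 rad) on the floor of its tray compartment (origin below 12 mm); hammer flat on the bench (origin within 10 mm of the surface, tilt under 0.15 rad), not touching the fixture; both at rest (value of joint wedge above 0.042 m and value of joint nut above 1.22 rad and x of key_large in the frame of tray between -0.035 and 0.035 m and y of key_large in the frame of tray between -0.07 and 0.07 m and horizontal distance between key_large and key_small above 0.035 m and height (world z) of key_large below 0.012 m and angle between key_large's own z axis and vertical below 0.1 rad and linear speed of each of key_large, hammer below 0.02 m/s and height (world z) of hammer between -0.01 and 0.01 m and angle between hammer's own z axis and vertical below 0.15 rad and contact force between hammer and fixture below 0.1 N).
It fails at once if the bottle, the jar or the snips are shifted more than 30 mm or tipped (distance of any of flux_bottle, jar, snips from where it was at the start of the episode above 0.03 m or angle between any of flux_bottle, jar, snips's own z axis and vertical above 0.35 rad).
It fails at once if the smaller extension is shifted more than 40 mm or tipped (distance of key_small from where it was at the start of the episode above 0.04 m or angle between key_small's own z axis and vertical above 0.35 rad).
It fails at once if the wedge is pushed by the fingers or the arm, or with an extension, instead of the hammer (contact force between any of the fingers, the arm, key_large, key_small and wedge above 3 N).
It also fails if it takes over 72 s, if anything falls off the work surface, if the arm or the gripper's body presses on something with over 40 N, if the wrist force passes 120 N, or if a joint passes its speed limit or range.

### The arm

A 7-joint arm with a two-finger parallel gripper is mounted at the origin on a cart in front of the work surface, level with it; the furniture and walls round the work are solid. World frame = base frame: x ahead of the robot, y to its left, z up, the work surface at z = 0. Lengths are in m, angles in rad, forces in N, time in s.
With the tool pointing down it reaches from about 0.4 to 0.875 m from the base axis. Payload 19.3 kg.
Tool frame: the origin (TCP) lies at the very end of the fingers, on their centre line; the grasp point (between the pads) lies 19 mm behind it; y points along the fingers, z is the direction in which the jaws open and shut, and the axes are right-handed (so a half turn about y gives the same grasp; the last joint's range is limited). The gripper opens to 85 mm and grips with 20 to 120 N. Pads are 22 mm wide; open, the fingers measure 114 mm over their backs; the gripper's body (76 mm by 85 mm) begins 54 mm behind the grasp point. The pads swing forward as they close: fully open they stand 13 mm farther back than shut.
Start: joints at [-1.359, 0.521, -0.036, 1.599, 0.021, 1.021, -0.113], TCP at [0.174, 0.6, 0.231] pointing down, gripper open.
Joint ranges: [-2.91, 2.91], [-0.3, 2.13], [-1.5, 1.42], [0.17, 2.43], [-1.26, 4.41], [0.16, 1.93], [-2.52, 2.52]. Speed limits (rad/s): [1.89, 1.89, 2.39, 2.39, 3.01, 3.01, 3.01].

### API

Orientations are given as [roll, pitch, yaw] about the fixed x, y, z axes, in that order (R = Rz(yaw) Ry(pitch) Rx(roll)).
In Python, from station import sensors, snapshot, order gives the robot as it stands.
- The arm moves only by the tool carry_out, never from a script. Its argument "deltas" is one flat list of numbers, 4 for each row, row after row: the shift along the tool's x, y, z in mm, then the turn about the tool's y in degrees. A call has 1 to 8 rows; each row is the pose to reach, as a shift and turn from the pose commanded when the call began, along the tool's axes at that moment; what a row does not reach only later rows make up. A row lasts 1/8 s, in which the tool goes at most 62.5 mm and 10.7 degrees, less where a joint would pass 70% of its speed; a pose out of reach is approached as far as the arm can. A call with a gripper value outside its range is refused whole. "grip" is the closure in counts, from 0 (fully open) to 255 (shut), set as the call begins (left out, the last holds). The fingers move at their own pace and stop on an object; "squeeze" is the grip in N (left out, the last holds). Time passes only in rows, so rows that repeat a pose let the fingers close. It gives the time, the measured TCP pose, the force and the opening at its end, in the units of the state.
- sensors.observe(): the state, without advancing time (a new reading comes with each control period).
- snapshot(name): name is "scene" or "side" or "wrist"; returns a dict with "frame" (420x560x3 uint8, red, green, blue), "fx", "fy", "cx", "cy" (pixels), "world_from_camera" (4x4, takes a point from camera to world coordinates). Camera axes: x right, y down, z forward; pixel columns grow to the right and rows downward; lengths in m; the calibration is good to about 2 mm. A picture is of the moment at which its call begins. There is no depth.
- order.close_job(): hands the job in, once; it reports no verdict.
The state is a dict: "time": time; "joint_positions": joint angles; "joint_vel": joint speeds; "tau": joint torques, N m; "tool_pos": TCP position; "orientation": TCP orientation; "force": force on the tool from outside, world axes, zero at the start; "torque": the same for the moment, N m; "width": finger opening in m.
Only numpy, scipy, OpenCV 4.12 (cv2) and the standard library are available. Lean on these libraries where they do the work, as an engineer would, in place of code of your own. Each camera call takes 0.05 s, during which the arm holds its last target.

## Working session

There is one attempt and no reset: what is moved stays moved. The work goes in short steps, Python scripts to look and compute and a tool call to move; the robot and the scene stay as the last step left them, time stands still between calls to the robot, and variables do not carry over. Pictures are saved under pics/ and viewed, and the job is handed in when it is done.

Besides the shell and the picture viewer there is one more tool, called after ">>>" as a command line: name --argument value ..., lists and objects as JSON in quotes. carry_out: Moves the arm, as the interface text tells. Its arguments: {"type":"object","properties":{"deltas":{"type":"array"},"grip":{"type":"number"},"squeeze":{"type":"number"}},"required":["deltas"]}

```bash
mkdir -p pics; ls; python3 - <<'E'
from station import sensors, snapshot, order
import cv2,json
s=sensors.observe()
print(s)
for n in ["scene","side","wrist"]:
    d=snapshot(n); cv2.imwrite(f"pics/{n}0.png",d["frame"][:,:,::-1]); print(n,d["fx"],d["fy"],d["cx"],d["cy"]); print(d["world_from_camera"])
    import numpy as np; np.savez(f"{n}0.npz",**{k:np.array(v) for k,v in d.items()})
E
```

```text
pics
{'time': 0.0, 'joint_positions': array([-1.35920545,  0.52201555, -0.03630895,  1.59997796,  0.02120913,
        1.02109935, -0.11282299]), 'joint_vel': array([-0.00082671,  0.00142135, -0.00099171, -0.00082821, -0.00103975,
        0.00031892,  0.00010701]), 'tau': array([-5.37048836e-04, -9.27096319e+01,  1.97959967e+00, -3.69957340e+01,
        1.79781258e-02,  7.84316508e-03,  2.26314839e-06]), 'tool_pos': array([0.17375498, 0.60002483, 0.23073574]), 'orientation': array([-1.57190722e+00, -9.59263796e-05, -2.81835561e-01]), 'force': array([-0.06582101, -0.07965855,  0.97245848]), 'torque': array([-0.05177739,  0.00202944, -0.00831047]), 'width': 0.08525210893298087}
scene 382.70506192306095 382.70506192306095 280.0276485889758 206.85995051762865
[[ 0.77723443 -0.46600268  0.42278616  0.15400142]
 [-0.62917745 -0.56864836  0.52988185 -0.55172231]
 [-0.0065097  -0.67784994 -0.73517146  0.87081098]
 [ 0.          0.          0.          1.        ]]
side 477.995675428824 477.995675428824 276.0515266039566 215.19864577007482
[[-0.87752138 -0.19478892  0.43819345 -0.10707257]
 [-0.4793702   0.3321905  -0.81231378  1.22870297]
 [ 0.01266602 -0.9228796  -0.38488027  0.68009244]
 [ 0.          0.          0.          1.        ]]
wrist 311.3161861508694 311.3161861508694 276.7773471969636 214.96504272526104
[[ 0.27861887  0.91482013  0.29236221  0.09896474]
 [ 0.96040082 -0.26497065 -0.08614419  0.62117869]
 [-0.00133903  0.3047863  -0.95241982  0.37372826]
 [ 0.          0.          0.          1.        ]]
```

View pics/scene0.png

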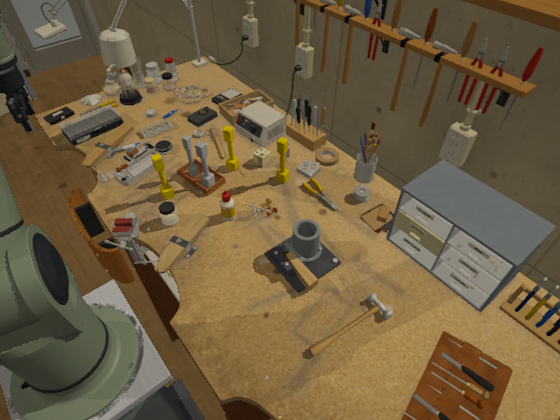

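View pics/side0.png

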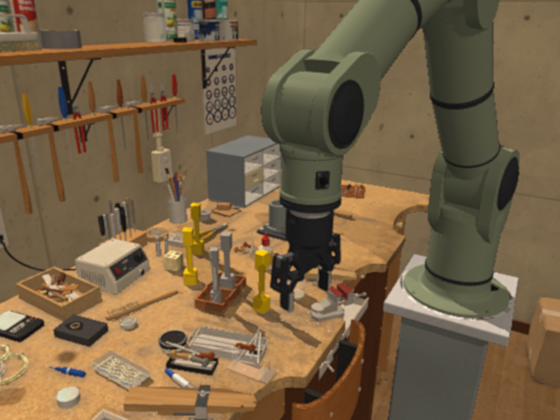

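View pics/wrist0.png

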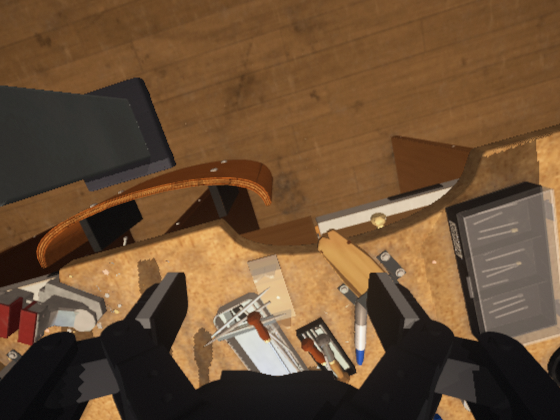

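```bash
cat > h.py <<'E'
import numpy as np,cv2
from scipy.spatial.transform import Rotation as R
def load(f):
    d=np.load(f); return {k:d[k] for k in d}
def pix2plane(d,u,v,z):
    T=d["world_from_camera"]; r=T[:3,:3]@np.array([(u-d["cx"])/d["fx"],(v-d["cy"])/d["fy"],1.]); o=T[:3,3]
    return o+r*(z-o[2])/r[2]
def proj(d,P):
    T=d["world_from_camera"]; p=(np.atleast_2d(P)-T[:3,3])@T[:3,:3]
    return np.c_[p[:,0]/p[:,2]*d["fx"]+d["cx"],p[:,1]/p[:,2]*d["fy"]+d["cy"]]
def crop(d,u0,v0,u1,v1,s,name):
    im=np.ascontiguousarray(d["frame"][v0:v1,u0:u1,::-1]); im=cv2.resize(im,None,fx=s,fy=s,interpolation=cv2.INTER_CUBIC)
    for u in range((u0+9)//10*10,u1,10):
        cv2.line(im,(int((u-u0)*s),0),(int((u-u0)*s),6 if u%50 else 14),(0,0,255),1)
        if u%20==0: cv2.putText(im,str(u),(int((u-u0)*s),24),0,.35,(0,0,255),1)
    for v in range((v0+9)//10*10,v1,10):
        cv2.line(im,(0,int((v-v0)*s)),(6,int((v-v0)*s)),(0,0,255),1)
        if v%20==0: cv2.putText(im,str(v),(8,int((v-v0)*s)+4),0,.35,(0,0,255),1)
    cv2.imwrite(name,im)
def snap(name,f):
    from station import snapshot
    d=snapshot(name); np.savez(f,**{k:np.array(v) for k,v in d.items()}); return load(f if f.endswith('.npz') else f+'.npz')
E
python3 - <<'E'
from h import *
d=load("scene0.npz")
crop(d,255,205,415,325,5,"pics/c1.png")
crop(d,295,280,415,370,6.5,"pics/c2.png")
crop(d,140,115,300,235,5,"pics/c3.png")
E
```

```text
(no output)
```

View pics/c1.png

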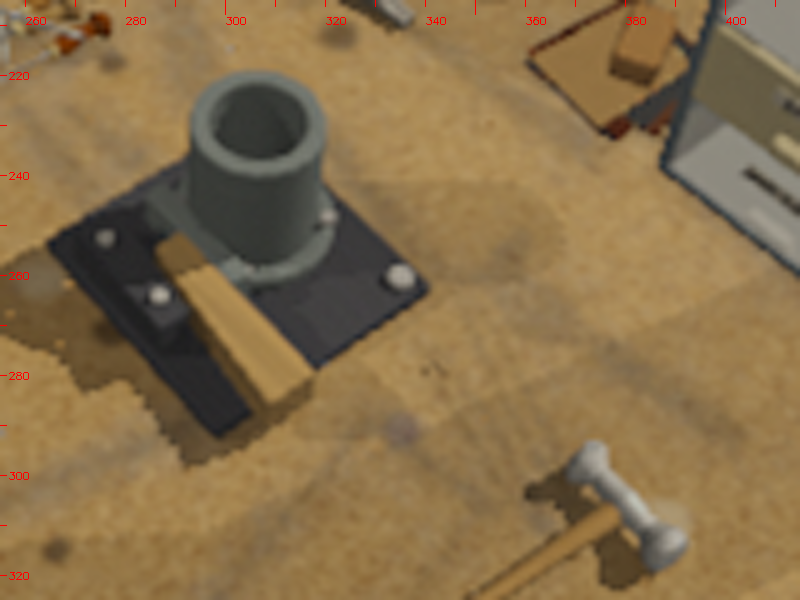

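View pics/c2.png

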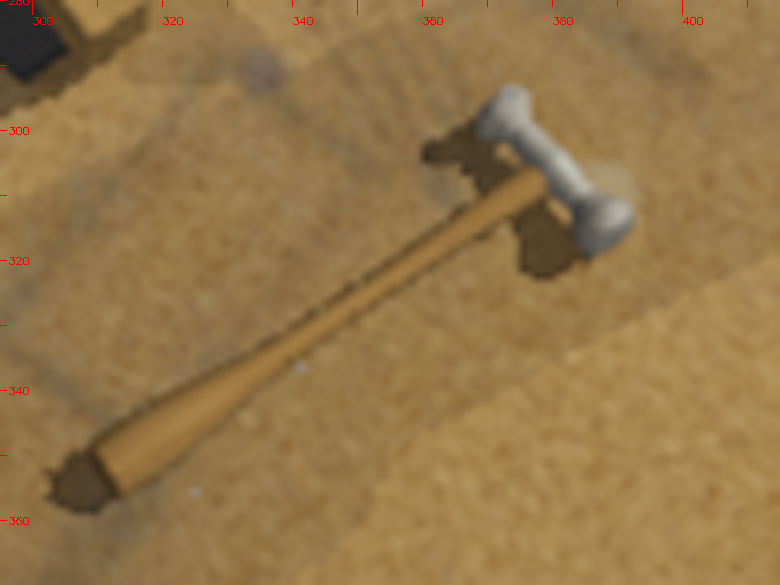

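View pics/c3.png

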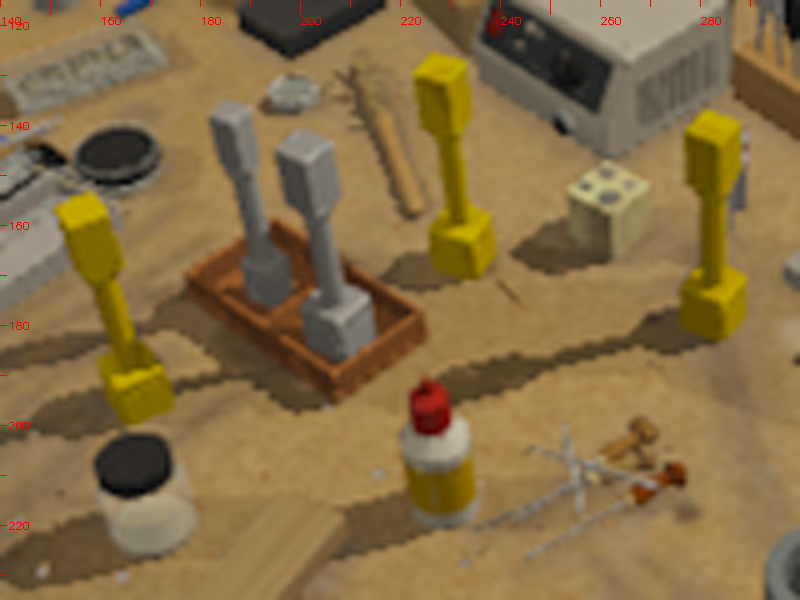

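```bash
cat > fit.py <<'E'
from h import *
from scipy.optimize import least_squares
def fit(d,pts,uv,x0=(0.5,0,0)):
    pts=np.array(pts,float);uv=np.array(uv,float)
    best=None
    for y in np.arange(-3,3.1,.5):
        def f(p):
            c,s=np.cos(p[2]),np.sin(p[2]); W=np.c_[p[0]+c*pts[:,0]-s*pts[:,1],p[1]+s*pts[:,0]+c*pts[:,1],pts[:,2]]
            return (proj(d,W)-uv).ravel()
        r=least_squares(f,[x0[0],x0[1],y])
        if best is None or r.cost<best.cost: best=r
    return best
E
python3 - <<'E'
from fit import *
d=load("scene0.npz")
C=lambda L:[(255+x/5,205+y/5) for x,y in L]
r=fit(d,[(-.097,-.09,.012),(-.097,.062,.012),(.053,-.09,.012),(0,0,.102)],C([(218,436),(50,243),(428,290),(258,124)]))
print("fixture",r.x,r.fun.round(1))
H=lambda L:[(295+x/6.5,280+y/6.5) for x,y in L]
print("hammer")
for p in H([(505,113),(605,225),(560,160),(108,468)]): print(pix2plane(d,*p,.0125))
for s in (1,-1):
  r=fit(d,[(s*.033,-.098,.0125),(-s*.033,-.098,.0125),(0,.111,.0125)],H([(500,108),(608,230),(108,470)]),(.7,-.2)); print(r.x,r.fun.round(1))
K=lambda L:[(140+x/5,115+y/5) for x,y in L]
r=fit(d,[(-.04,-.075,.026),(-.04,.075,.026),(.04,.075,.026),(.04,-.075,.026)],K([(337,382),(187,275),(272,218),(428,315)]),(.5,.3)); print("tray",r.x,r.fun.round(1))
for n,p,z in [("bottle",(428,390),.108),("jar",(135,452),.064)]: print(n,pix2plane(d,*K([p])[0],z))
for n,p,z in [("Lhead",(308,145),.165),("Shead",(233,115),.155)]: print(n,pix2plane(d,*K([p])[0],z))
E
```

```text
fixture [ 0.59867595 -0.10470583 -0.03762204] [-0.3  0.3 -1.3 -0.3  1.3 -0.4  0.2  0.1]
hammer
[ 0.63310825 -0.31919566  0.0125    ]
[ 0.62670847 -0.37398955  0.0125    ]
[ 0.6341935  -0.34575843  0.0125    ]
[ 0.42219142 -0.32495727  0.0125    ]
[ 0.53216757 -0.33635741  1.47051118] [-1.  -0.8  1.1  0.8 -0.1 -0.1]
[ 0.5329851  -0.33481451  1.46826525] [ 17.4  19.  -17.8 -20.2  -0.3  -0.9]
tray [0.53157321 0.33396834 0.18230278] [-0.1 -0.2 -0.8  0.5  0.7 -0.2  0.2 -0.2]
bottle [0.50775928 0.13612884 0.108     ]
jar [0.36934197 0.24096422 0.064     ]
Lhead [0.53956101 0.30117079 0.165     ]
Shead [0.52487845 0.36794051 0.155     ]
```

```bash
python3 - <<'E'
from h import *
d=load("side0.npz")
crop(d,150,190,290,330,4.2,"pics/c4.png")
E
```

```text
(no output)
```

View pics/c4.png

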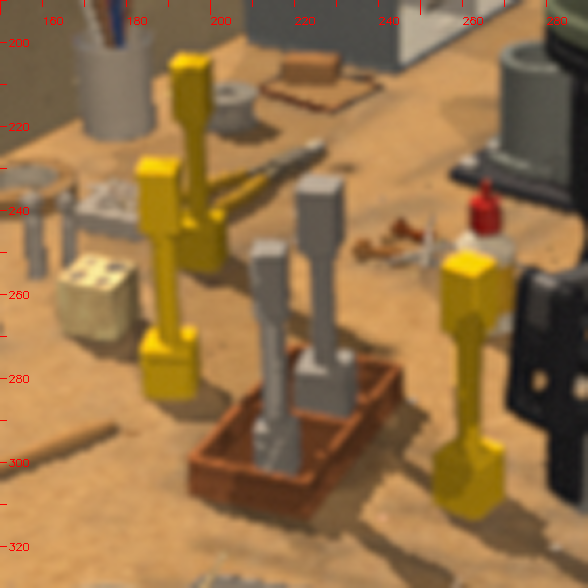

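```bash
cat > mv.py <<'E'
from h import *
import sys
def state():
    from station import sensors; return sensors.observe()
def plan(wps,pos=None,rpy=None,vmax=58,tmax=9.5):
    s=state() if pos is None else None
    pos=s["tool_pos"] if pos is None else np.array(pos); rpy=s["orientation"] if rpy is None else rpy
    Rm=R.from_euler("xyz",rpy).as_matrix(); yaw=rpy[2]
    rows=[];cur=np.r_[pos,yaw]
    for w in wps:
        w=np.array(w,float); n=int(max(1,np.ceil(np.linalg.norm(w[:3]-cur[:3])*1e3/vmax),np.ceil(abs(np.degrees(w[3]-cur[3]))/tmax)))
        for i in range(1,n+1):
            p=cur+(w-cur)*i/n; dl=Rm.T@(p[:3]-pos)*1e3
            rows.append([round(float(v),1) for v in dl]+[round(float(-np.degrees(p[3]-yaw)),1)])
        cur=w
    for r in rows: print(r)
    print(len(rows),"rows")
if __name__=="__main__":
    plan(eval(sys.argv[1]),vmax=float(sys.argv[2]) if len(sys.argv)>2 else 58)
E
python3 mv.py "[(.35,.45,.33,-.22),(.5,.12,.33,-.13),(.5,-.0,.33,-.1)]"
```

```text
[42.2, -19.8, -19.1, -0.7]
[84.4, -39.6, -38.1, -1.4]
[126.6, -59.4, -57.2, -2.1]
[168.8, -79.2, -76.2, -2.8]
[211.1, -99.0, -95.3, -3.5]
[244.7, -99.0, -134.6, -4.3]
[278.4, -99.0, -173.9, -5.0]
[312.1, -98.9, -213.2, -5.8]
[345.8, -98.9, -252.5, -6.5]
[379.5, -98.9, -291.9, -7.2]
[413.2, -98.8, -331.2, -8.0]
[446.9, -98.8, -370.5, -8.7]
[458.0, -98.8, -408.9, -9.3]
[469.2, -98.7, -447.4, -9.8]
[480.3, -98.7, -485.8, -10.4]
15 rows
```

>>> carry_out --deltas '[42, -20, -19, -0.7, 84, -40, -38, -1.4, 127, -60, -57, -2.1, 169, -80, -76, -2.8, 211, -99, -95, -3.5, 245, -99, -135, -4.3, 278, -99, -174, -5, 312, -99, -213, -5.8]' --grip 0

```text
time: 1.15
tool_pos: [0.4147, 0.3073, 0.3303]
orientation: [-1.571, 0.0, -0.18]
force: [1.7, 0.6, 0.2]
width: 0.0855
```

```bash
python3 -c "
from mv import *
s=state();print(s['time'],s['joint_positions'].round(2),s['joint_vel'].round(2),s['tool_pos'],s['orientation'])
plan([(.5,.1,.3,-.13),(.51,-.05,.3,-.1)])"
```

```text
1.15 [-0.8   0.25  0.06  1.75 -0.02  1.14  0.66] [ 0.6  -0.18  0.18  0.25 -0.04 -0.07  0.9 ] [0.41468438 0.30734879 0.3302661 ] [-1.57080153e+00  2.68218764e-05 -1.80098664e-01]
[30.3, 7.6, -47.2, -0.7]
[60.5, 15.1, -94.4, -1.4]
[90.8, 22.7, -141.5, -2.2]
[121.1, 30.3, -188.7, -2.9]
[133.3, 30.3, -237.3, -3.4]
[145.5, 30.3, -285.9, -4.0]
[157.8, 30.3, -334.5, -4.6]
7 rows
```

```bash
python3 -c "
from mv import *
plan([(.52,.15,.31,-.13),(.6,0,.31,-.1),(.67,-.11,.30,-.1)])"
```

```text
[32.9, 5.1, -34.0, -0.7]
[65.9, 10.1, -68.0, -1.4]
[98.8, 15.2, -102.0, -2.2]
[131.8, 20.3, -135.9, -2.9]
[167.0, 20.3, -180.4, -3.4]
[202.2, 20.3, -224.8, -4.0]
[237.4, 20.3, -269.2, -4.6]
[266.9, 23.6, -301.1, -4.6]
[296.4, 26.9, -333.0, -4.6]
[325.9, 30.3, -364.9, -4.6]
10 rows
```

>>> carry_out --deltas '[33, 5, -34, -0.7, 66, 10, -68, -1.4, 115, 18, -118, -2.9, 160, 20, -170, -3.4, 202, 20, -225, -4, 250, 22, -280, -4.6, 290, 26, -325, -4.6, 326, 30, -365, -4.6]'

```text
time: 2.15
tool_pos: [0.6595, -0.0927, 0.3015]
orientation: [-1.571, -0.0, -0.1]
force: [1.4, 0.7, -1.2]
width: 0.0856
```

>>> carry_out --deltas '[0, 0, 0, 0, 0, 0, 0, 0]'

```text
time: 2.4
tool_pos: [0.6585, -0.0908, 0.3012]
orientation: [-1.571, 0.001, -0.101]
force: [0.0, 0.9, -0.5]
width: 0.0855
```

```bash
python3 - <<'E'
from mv import *
d=snap("wrist","w1"); cv2.imwrite("pics/w1.png",d["frame"][:,:,::-1])
s=state();print(s['time'],s['joint_positions'].round(2),s['tool_pos'],s['orientation'])
print(d["world_from_camera"])
print(proj(d,[(.5987,-.1047,.102),(.5987,-.1047,.034)]))
E
```

```text
2.45 [-0.09  0.54  0.23  1.41 -0.13  1.21  1.62] [ 0.65844103 -0.09003593  0.30150183] [-1.57025341e+00  5.21463260e-04 -9.93725075e-02]
[[ 1.00848085e-01  9.47895645e-01  3.02197800e-01  5.81090510e-01]
 [ 9.94901834e-01 -9.60652151e-02 -3.06889914e-02 -8.37273754e-02]
 [-5.92646328e-05  3.03752072e-01 -9.52751109e-01  4.44160965e-01]
 [ 0.00000000e+00  0.00000000e+00  0.00000000e+00  1.00000000e+00]]
[[258.89366455 135.03946707]
 [261.81715882 131.88345837]]
```

View pics/w1.png

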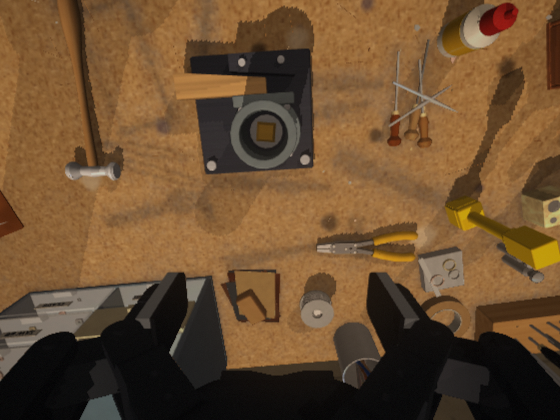

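```bash
python3 - <<'E'
from h import *
d=load("w1.npz")
crop(d,165,40,325,180,5,"pics/c5.png")
crop(d,225,90,305,170,7.4,"pics/c6.png")
crop(d,40,0,160,200,3,"pics/c7.png")
E
```

```text
(no output)
```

View pics/c5.png

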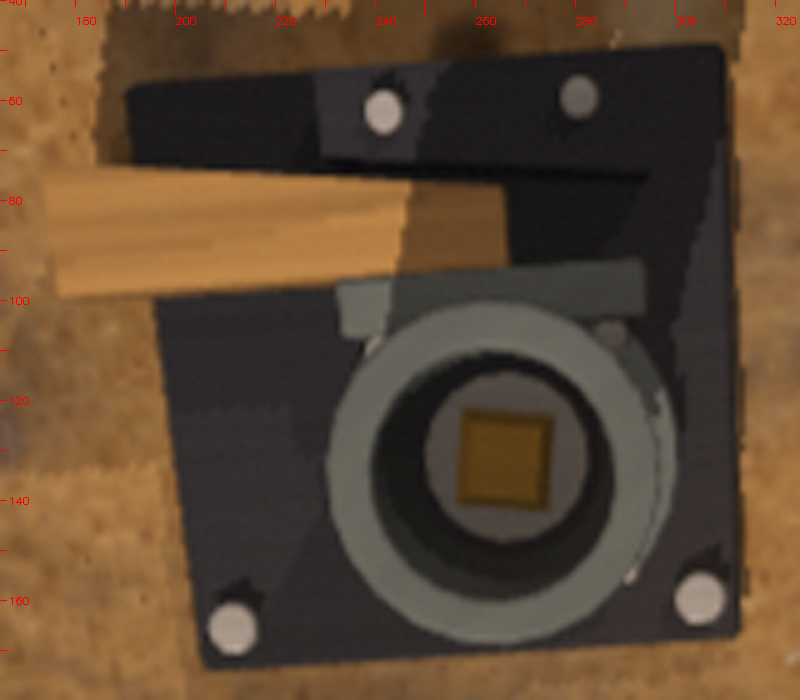

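View pics/c6.png

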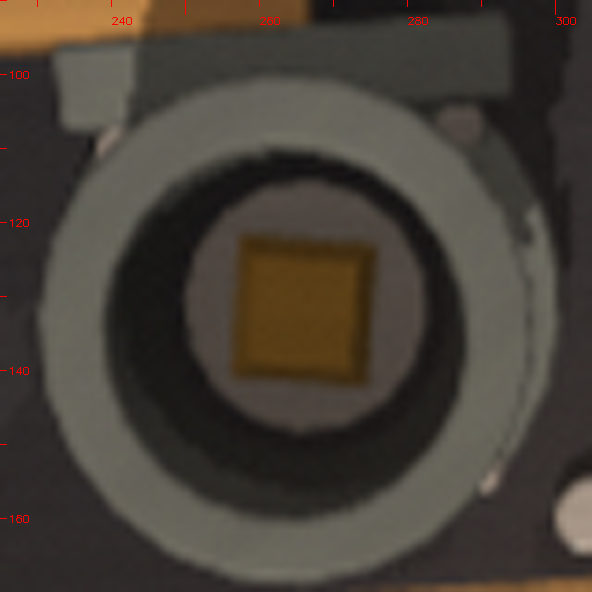

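View pics/c7.png

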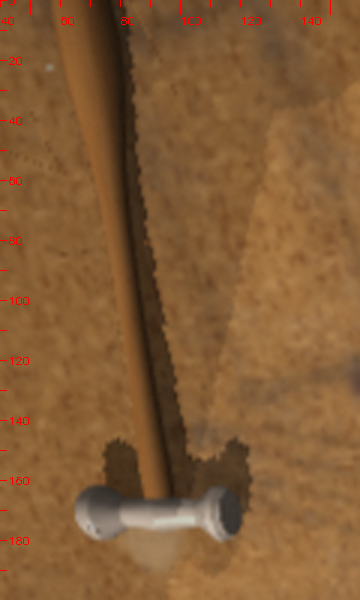

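```bash
python3 - <<'E'
from fit import *
d=load("w1.npz")
C=lambda L:[(165+x/5,40+y/5) for x,y in L]
r=fit(d,[(-.097,.062,.012),(.053,.062,.012),(.053,-.09,.012),(-.097,-.09,.012),(0,0,.102)],C([(722,45),(742,634),(205,668),(128,88),(502,471.5)]),(.6,-.1))
print("fixture",r.x,r.fun.round(1))
N=lambda L:[(225+x/7.4,90+y/7.4) for x,y in L]
q=N([(241,236),(376,244),(368,383),(232,378)])
P=np.array([pix2plane(d,*p,.028) for p in q]);print(P, P.mean(0))
e=[np.arctan2(*(P[(i+1)%4]-P[i])[[1,0]]) for i in range(4)];print("nut edges mod90",[ (a+np.pi/4)%(np.pi/2)-np.pi/4 for a in e], "fix",r.x[2])
H=lambda L:[(40+x/3,x2/3) for x,x2 in L]
for p,z in [((100,512),.0125),((232,512),.0125),((163,505),.0125),((150,440),.0125),((131,320),.0125),((115,200),.0125),((100,120),.0125),((90,40),.0125)]: print(p,pix2plane(d,*H([p])[0],z))
# wedge butt top edge mid
for p in [(42,172),(60,297)]: print("butt",pix2plane(d,*C([p])[0],.038))
E
```

```text
fixture [ 0.59967818 -0.09880165 -0.03449881] [ 1.4 -1.6  1.   0.9 -0.2  1.3 -1.1 -1.2 -0.9  1.1]
[[ 0.5861096  -0.10899438  0.028     ]
 [ 0.58978779 -0.08587948  0.028     ]
 [ 0.61304063 -0.08967707  0.028     ]
 [ 0.60976719 -0.11343883  0.028     ]] [ 0.59967631 -0.09949744  0.028     ]
nut edges mod90 [np.float64(-0.15780345615964997), np.float64(-0.16188805327514), np.float64(-0.1368990607702547), np.float64(-0.18570144882538875)] fix -0.03449881443045615
(100, 512) [ 0.62504578 -0.37290044  0.0125    ]
(232, 512) [ 0.63122311 -0.3119528   0.0125    ]
(163, 505) [ 0.62481485 -0.34290713  0.0125    ]
(150, 440) [ 0.59537739 -0.34056536  0.0125    ]
(131, 320) [ 0.54434093 -0.33431544  0.0125    ]
(115, 200) [ 0.4970619  -0.32725295  0.0125    ]
(100, 120) [ 0.46718767 -0.32459098  0.0125    ]
(90, 40) [ 0.43886864 -0.32004921  0.0125    ]
butt [ 0.5217313  -0.20211805  0.038     ]
butt [ 0.54983365 -0.20338344  0.038     ]
```

```bash
python3 -c "
from mv import *
plan([(.62,-.2,.25,-.1),(.575,-.337,.1,-.1)])"
```

```text
[-9.1, 17.2, -37.8, 0.0]
[-18.2, 34.3, -75.5, 0.0]
[-27.3, 51.5, -113.3, 0.0]
[-35.1, 88.9, -148.5, 0.0]
[-42.9, 126.4, -183.7, 0.0]
[-50.6, 163.9, -218.9, 0.0]
[-58.4, 201.4, -254.1, 0.0]
7 rows
```

>>> carry_out --deltas '[-9, 17, -38, 0, -18, 34, -75, 0, -27, 51, -113, 0, -35, 89, -148, 0, -43, 126, -184, 0, -51, 164, -219, 0, -58, 201, -254, 0, -58, 201, -254, 0]'

```text
time: 3.45
tool_pos: [0.5731, -0.3389, 0.0983]
orientation: [-1.57, 0.004, -0.103]
force: [0.7, 0.2, -0.4]
width: 0.0857
```

```bash
python3 - <<'E'
from mv import *
d=snap("wrist","w2"); cv2.imwrite("pics/w2.png",d["frame"][:,:,::-1])
s=state();print(s['time'],s['joint_positions'].round(2),s['joint_vel'].round(2),s['tool_pos'],s['orientation'])
print(proj(d,[s['tool_pos'],s['tool_pos']*[1,1,.1]]))
E
```

```text
3.5 [ 0.32  0.75  0.2   1.59 -0.18  0.83  2.06] [-0.03 -0.03 -0.01 -0.02 -0.    0.01 -0.01] [ 0.57488357 -0.33752905  0.0999673 ] [-1.5701083   0.00157784 -0.10069376]
[[281.44693056 278.88865669]
 [279.80152564 222.01713763]]
```

View pics/w2.png

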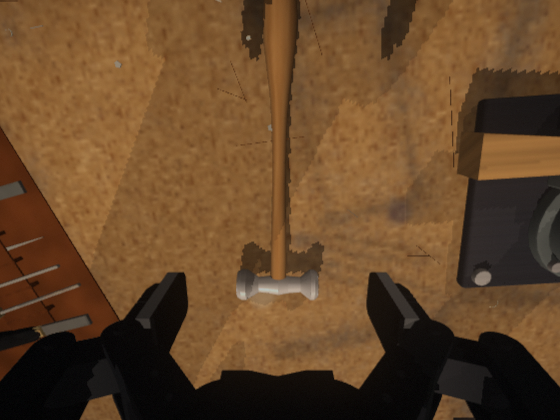

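>>> carry_out --deltas '[0, 30, 0, 0, 0, 60, 0, 0, 0, 80, 0, 0, 0, 90, 0, 0, 0, 94, 0, 0, 0, 94, 0, 0]'

```text
time: 4.25
tool_pos: [0.5758, -0.3381, 0.0072]
orientation: [-1.571, -0.001, -0.1]
force: [0.5, -0.6, -0.0]
width: 0.0852
```

>>> carry_out --deltas '[0, 0, 0, 0, 0, 0, 0, 0, 0, 0, 0, 0, 0, 0, 0, 0, 0, 0, 0, 0, 0, 0, 0, 0, 0, 0, 0, 0]' --grip 255 --squeeze 110

```text
time: 5.12
tool_pos: [0.5756, -0.338, 0.0072]
orientation: [-1.571, -0.0, -0.101]
force: [-2.6, 1.4, 6.8]
width: 0.0114
```

```bash
python3 - <<'E'
from mv import *
d=snap("wrist","w3"); cv2.imwrite("pics/w3.png",d["frame"][:,:,::-1])
s=state();print(s['time'],s['tool_pos'],s['orientation'],s['width'],s['force'])
E
```

```text
5.175 [ 0.5755821 -0.3380244  0.0071792] [-1.57078444e+00 -2.03490528e-04 -1.00548976e-01] 0.011294994347277742 [-2.49419619  1.41706697  7.87887097]
```

View pics/w3.png

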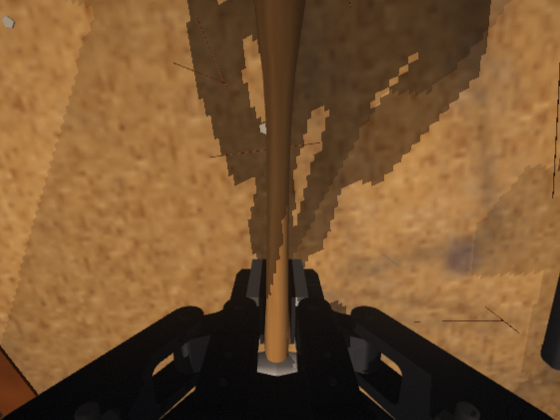

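```bash
python3 - <<'E'
from mv import *
d=load("w2.npz")
A=pix2plane(d,238,285,.0125);B=pix2plane(d,318,285,.0125);H=pix2plane(d,277,286,.0125)
print(A,B,H,np.linalg.norm(A-B))
# fixture fine fits using w2 : plate corner etc
def L(yaw):return np.array([[np.cos(yaw),-np.sin(yaw)],[np.sin(yaw),np.cos(yaw)]])
h=L(.1)@(H[:2]-[.5756,-.338]);print("head in tool",h)
F=np.array([.5995,-.0995]);fy=-.035
for by in (-.107,-.095,-.062):
  head=F+L(fy)@np.array([-.061,by-.033]); print(by,"butt",F+L(fy)@np.array([-.061,by]),"head",head,"tcp",head-L(fy)@h)
# wedge butt in w2
for p in [(484,134),(477,181)]: print(pix2plane(d,*p,.038))
E
```

```text
[ 0.62543371 -0.37752544  0.0125    ] [ 0.63227108 -0.31142972  0.0125    ] [ 0.62970044 -0.34540042  0.0125    ] 0.06644843152652552
head in tool [ 0.05456897 -0.00196241]
-0.107 butt [ 0.53479312 -0.20429991] head [ 0.53363836 -0.23727969] tcp [ 0.47917148 -0.23340896]
-0.095 butt [ 0.53521304 -0.19230725] head [ 0.53405827 -0.22528704] tcp [ 0.47959139 -0.22141631]
-0.062 butt [ 0.5363678  -0.15932746] head [ 0.53521304 -0.19230725] tcp [ 0.48074616 -0.18843652]
[ 0.520062   -0.20221165  0.038     ]
[ 0.55024298 -0.20391924  0.038     ]
```

```bash
python3 -c "
from mv import *
plan([(.5756,-.338,.045,-.1),(.479,-.268,.045,-.035)],vmax=30)"
```

```text
[0.0, -18.9, 0.0, -0.0]
[0.0, -37.8, 0.0, -0.0]
[-25.8, -37.8, 15.0, -1.0]
[-51.5, -37.8, 30.0, -1.9]
[-77.3, -37.8, 45.0, -2.8]
[-103.1, -37.8, 60.0, -3.8]
6 rows
```

>>> carry_out --deltas '[0, -19, 0, 0, 0, -38, 0, 0, -26, -38, 15, -1, -52, -38, 30, -1.9, -77, -38, 45, -2.8, -103, -38, 60, -3.8, -103, -38, 60, -3.8, -103, -38, 60, -3.8]'

```text
time: 6.18
tool_pos: [0.48, -0.2684, 0.0457]
orientation: [-1.571, -0.002, -0.034]
force: [0.5, -1.0, -1.7]
width: 0.0114
```

```bash
python3 - <<'E'
from mv import *
d=snap("scene","s4"); crop(d,240,200,400,320,5,"pics/s4.png")
d=snap("wrist","w4"); cv2.imwrite("pics/w4.png",d["frame"][:,:,::-1])
s=state();print(s['time'],s['tool_pos'],s['orientation'],s['width'],s['force'],s['joint_positions'].round(2))
E
```

```text
6.275 [ 0.47983583 -0.26844954  0.04517959] [-1.57136247e+00 -1.06926104e-03 -3.41247257e-02] 0.011189482719554888 [-0.37790255 -0.38681453 -2.72779542] [ 0.3   0.68  0.15  1.94 -0.18  0.53  2.1 ]
```

View pics/s4.png

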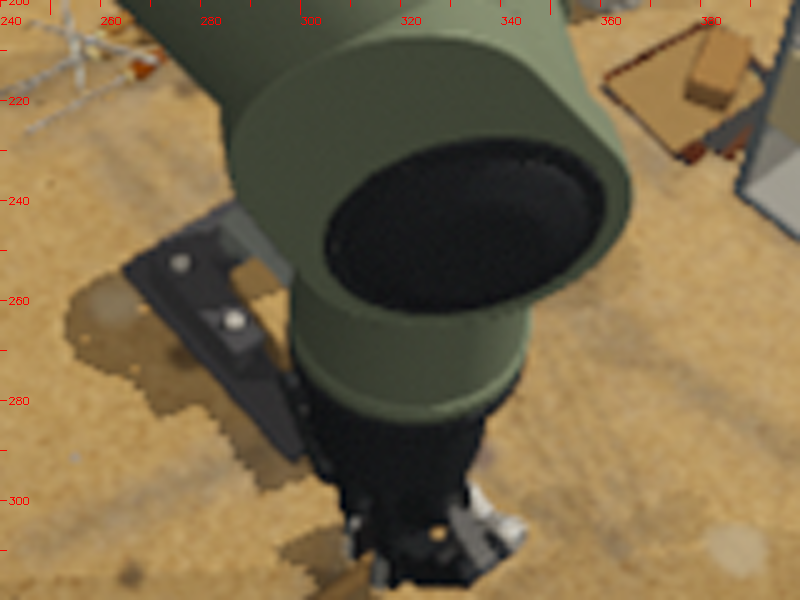

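View pics/w4.png

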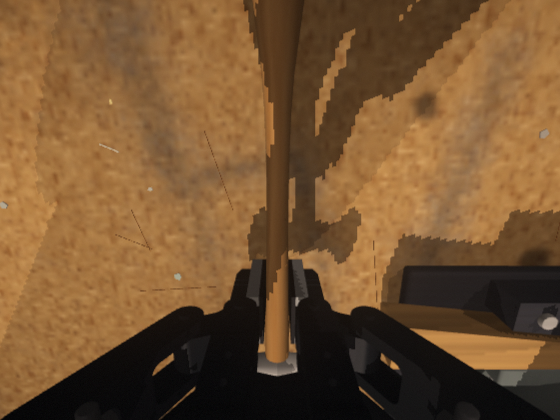

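>>> carry_out --deltas '[0, 10, 10, 0, 0, 21, 20, 0, -1, 21, 28, 0, -1, 21, 34, 0, -1, 21, 40, 0, -1, 21, 46, 0]'

```text
time: 7.02
tool_pos: [0.4798, -0.2229, 0.0241]
orientation: [-1.572, -0.001, -0.036]
force: [-1.0, -7.8, -2.8]
width: 0.0114
```

>>> carry_out --deltas '[0, 0, 5, 0, 0, 0, 10, 0, 0, 0, 15, 0, 0, 0, 20, 0, 0, 0, 25, 0, 0, 0, 28, 0]'

```text
time: 7.78
tool_pos: [0.4809, -0.1952, 0.0242]
orientation: [-1.573, -0.002, -0.036]
force: [-0.5, -8.4, -2.7]
width: 0.0111
```

```bash
python3 - <<'E'
from mv import *
d=snap("wrist","w5"); cv2.imwrite("pics/w5.png",d["frame"][:,:,::-1])
s=state();print(s['time'],s['tool_pos'],s['orientation'],s['width'],s['force'],s['torque'])
E
```

```text
7.825 [ 0.48095926 -0.19487515  0.02417385] [-1.57242147e+00 -1.55130570e-03 -3.56298997e-02] 0.010971459088110208 [ 0.73162821 -7.39002581 -1.39754976] [-1.72615911 -0.10988249 -0.55804805]
```

View pics/w5.png

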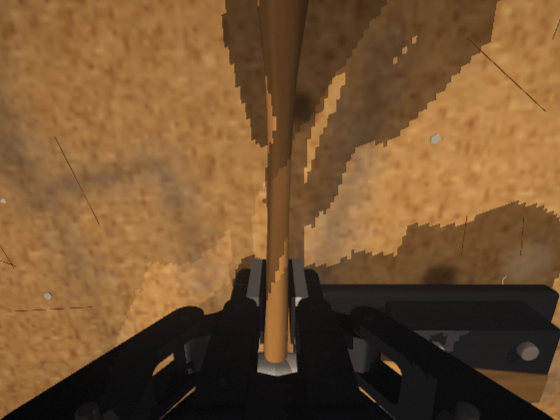

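>>> carry_out --deltas '[0, 0, 2, 0, 0, 0, 4, 0, 0, 0, 6, 0, 0, 0, 7, 0]'

```text
time: 8.32
tool_pos: [0.4812, -0.1884, 0.0242]
orientation: [-1.573, -0.002, -0.036]
force: [0.1, -9.6, -2.2]
width: 0.0109
```

>>> carry_out --deltas '[0, 0, 1.5, 0, 0, 0, 3, 0, 0, 0, 4, 0]'

```text
time: 8.7
tool_pos: [0.4806, -0.1861, 0.0242]
orientation: [-1.574, -0.001, -0.038]
force: [-3.9, -20.7, -0.8]
width: 0.0111
```

>>> carry_out --deltas '[0, 0, 2, 0, 0, 0, 4, 0, 0, 0, 4, 0]'

```text
time: 9.07
tool_pos: [0.4817, -0.1804, 0.0249]
orientation: [-1.572, -0.002, -0.036]
force: [-4.2, -5.1, 20.6]
width: -0.0001
```

```bash
python3 - <<'E'
from mv import *
d=snap("wrist","w6"); cv2.imwrite("pics/w6.png",d["frame"][:,:,::-1])
d=snap("scene","s6"); crop(d,240,200,400,320,5,"pics/s6.png")
s=state();print(s['time'],s['tool_pos'],s['orientation'],s['width'],s['force'],s['torque'])
E
```

```text
9.175 [ 0.481727   -0.18019165  0.02497019] [-1.57229187 -0.00223322 -0.03523742] -9.505186871004969e-05 [-3.60144205 -3.20675827 18.679633  ] [-1.11485003  0.97056733 -0.02879759]
```

View pics/w6.png

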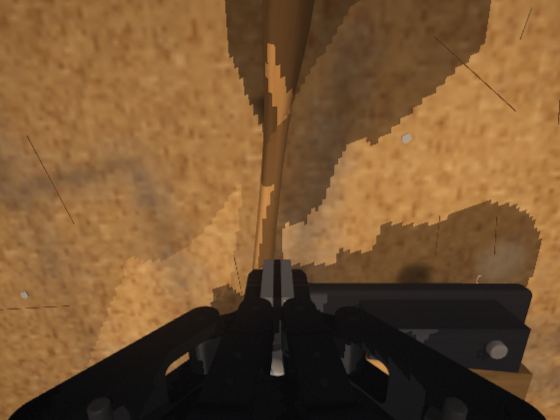

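View pics/s6.png

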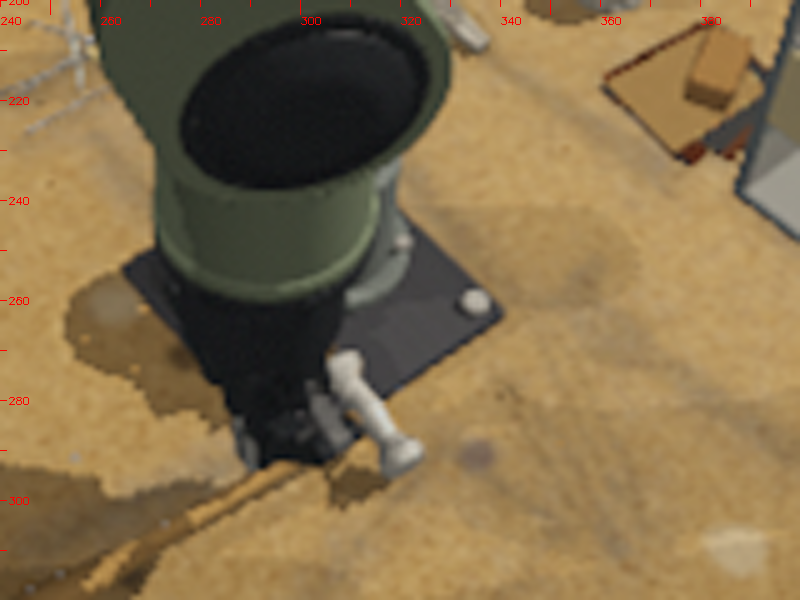

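>>> carry_out --deltas '[0, -15, 0, 0, 0, -50, 0, 0, -10, -100, -10, 0, -30, -150, -40, 0, -30, -150, -40, 0]'

```text
time: 9.8
tool_pos: [0.45, -0.2204, 0.1778]
orientation: [-1.573, -0.006, -0.037]
force: [-0.3, 0.5, -1.1]
width: -0.0001
```

```bash
python3 - <<'E'
from mv import *
d=snap("wrist","w7"); cv2.imwrite("pics/w7.png",d["frame"][:,:,::-1])
d=snap("scene","s7"); crop(d,240,200,400,320,5,"pics/s7.png")
s=state();print(s['time'],s['tool_pos'],s['orientation'],s['width'],s['force'],s['torque'])
E
```

```text
9.9 [ 0.45002063 -0.21771499  0.17445897] [-1.5707614  -0.00174344 -0.03430096] -8.599747755226855e-05 [-0.33771985  0.83653645 -0.66445573] [ 0.02193989 -0.02242824 -0.07296936]
```

View pics/w7.png

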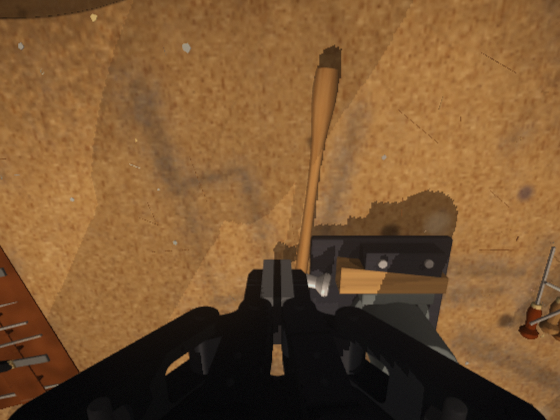

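View pics/s7.png

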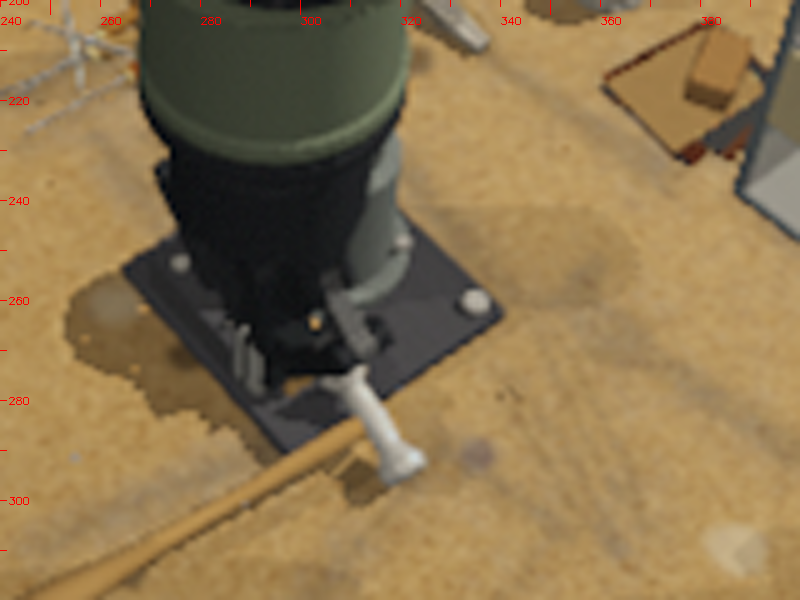

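```bash
python3 - <<'E'
from fit import *
d=load("w7.npz")
crop(d,290,215,470,335,4.4,"pics/c8.png")
E
```

```text
(no output)
```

View pics/c8.png

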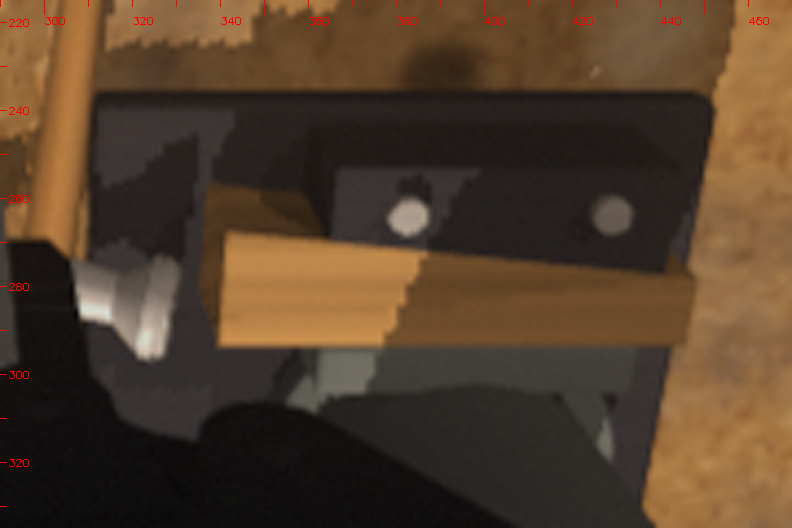

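```bash
python3 - <<'E'
from fit import *
d=load("w7.npz")
P=lambda x,y,z:pix2plane(d,290+x/4.4,215+y/4.4,z)
a=P(93,92,.012);b=P(715,92,.012);print("plate",a,b,np.linalg.norm(b-a))
for q in [(222,232),(217,346),(696,277),(686,346)]: 
  p=P(*q,.038); print(p, "fix y from front corner", (p-a)@(b-a)/np.linalg.norm(b-a)-.09)
E
```

```text
plate [ 0.49660916 -0.18671813  0.012     ] [ 0.50215328 -0.0365453   0.012     ] 0.15027513767883935
[ 0.52167571 -0.15991648  0.038     ] fix y from front corner -0.06229181616653073
[ 0.5516528  -0.16032952  0.038     ] fix y from front corner -0.06159862531572673
[ 0.53732423 -0.04991595  0.038     ] fix y from front corner 0.048211151825770904
[ 0.55567152 -0.04983739  0.038     ] fix y from front corner 0.04896655359010904
```

```bash
python3 - <<'E'
from fit import *
d=load("w7.npz")
crop(d,270,40,350,300,2.3,"pics/c9.png")
Q=[pix2plane(d,*p,z) for p,z in [((328,72),.012),((323,120),.014),((315,170),.017),((309,215),.019),((302,265),.022)]]
for q in Q: print(q)
q=np.array(Q)[:,:2]; print(np.polyfit(q[:,0],q[:,1],1))
E
```

```text
[ 0.33747211 -0.17088579  0.012     ]
[ 0.37886818 -0.17534515  0.014     ]
[ 0.42533479 -0.18319562  0.017     ]
[ 0.47078443 -0.1895137   0.019     ]
[ 0.52547243 -0.19755374  0.022     ]
[-0.14444616 -0.12153559]
```

View pics/c9.png

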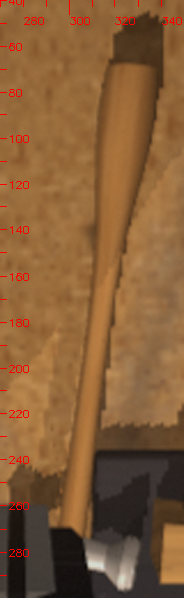

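```bash
python3 -c "
from mv import *
plan([(.475,-.19,.1,-.143),(.475,-.19,.003,-.143)],vmax=26)"
```

```text
[6.0, 18.6, 7.1, 1.6]
[11.9, 37.3, 14.3, 3.1]
[17.9, 55.9, 21.4, 4.7]
[23.9, 74.5, 28.6, 6.2]
[23.8, 98.8, 28.6, 6.2]
[23.8, 123.0, 28.6, 6.2]
[23.8, 147.3, 28.6, 6.2]
[23.7, 171.5, 28.5, 6.2]
8 rows
```

>>> carry_out --deltas '[6, 19, 7, 1.6, 12, 37, 14, 3.1, 18, 56, 21, 4.7, 24, 75, 29, 6.2, 24, 75, 29, 6.2, 24, 75, 29, 6.2]' --grip 0

```text
time: 10.65
tool_pos: [0.4745, -0.1897, 0.0987]
orientation: [-1.571, 0.001, -0.141]
force: [-0.1, -0.9, 0.2]
width: 0.0855
```

```bash
python3 - <<'E'
from mv import *
d=snap("wrist","w8"); cv2.imwrite("pics/w8.png",d["frame"][:,:,::-1])
s=state();print(s['time'],s['tool_pos'],s['orientation'],s['width'])
print(proj(d,[s['tool_pos']*[1,1,0]+[0,0,.018]]))
E
```

```text
10.7 [ 0.47465271 -0.18995629  0.09906849] [-1.57093525e+00 -1.37532720e-04 -1.41828925e-01] 0.08557931068319116
[[277.567461   223.04080837]]
```

View pics/w8.png

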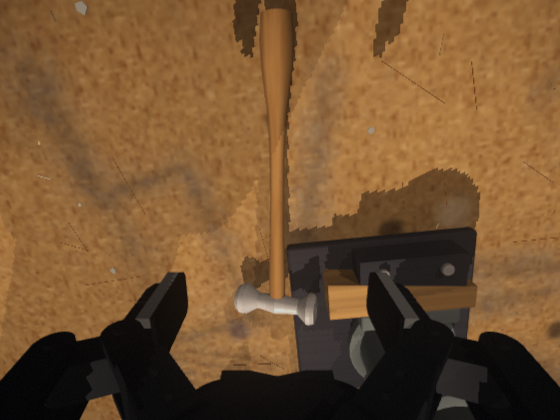

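>>> carry_out --deltas '[-13, 30, 0, 0, -13, 55, 0, 0, -13, 75, 0, 0, -13, 88, 0, 0, -13, 95, 0, 0, -13, 95, 0, 0]' --grip 90

```text
time: 11.45
tool_pos: [0.4618, -0.188, 0.0038]
orientation: [-1.571, 0.0, -0.142]
force: [0.1, 0.5, -0.4]
width: 0.0551
```

>>> carry_out --deltas '[0, 0, 0, 0, 0, 0, 0, 0, 0, 0, 0, 0, 0, 0, 0, 0, 0, 0, 0, 0]' --grip 255 --squeeze 70

```text
time: 12.08
tool_pos: [0.4621, -0.1879, 0.0042]
orientation: [-1.571, -0.001, -0.142]
force: [-0.4, 1.1, 7.2]
width: 0.0148
```

>>> carry_out --deltas '[0, -15, -5, 0, 0, -35, -15, 0, 5, -40, -45, 0, 10, -40, -80, 0, 15, -40, -115, 0, 20, -40, -135, 0, 20, -40, -135, 0]'

```text
time: 12.95
tool_pos: [0.4623, -0.3257, 0.0441]
orientation: [-1.571, -0.0, -0.144]
force: [-1.0, 0.1, -2.9]
width: 0.0149
```

```bash
python3 - <<'E'
from mv import *
d=snap("wrist","w9"); cv2.imwrite("pics/w9.png",d["frame"][:,:,::-1])
d=snap("scene","s9"); crop(d,240,200,400,320,5,"pics/s9.png")
s=state();print(s['time'],s['tool_pos'],s['orientation'],s['width'],s['force'])
E
```

```text
13.05 [ 0.46256556 -0.32355162  0.04380717] [-1.57016657e+00  2.72137254e-04 -1.41759871e-01] 0.014488425873369657 [-0.36477094  0.67028088 -2.23019072]
```

View pics/w9.png

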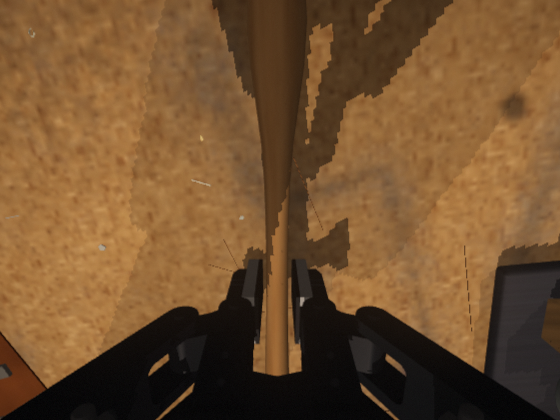

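View pics/s9.png

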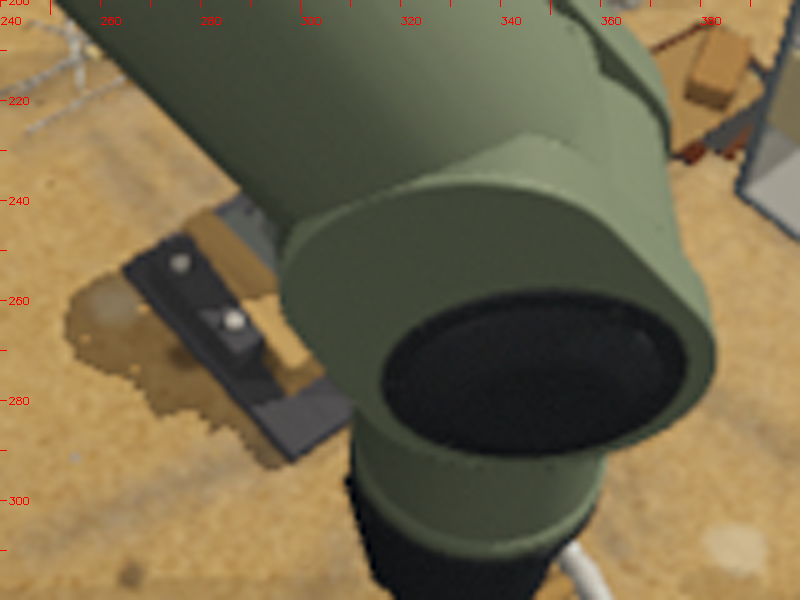

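>>> carry_out --deltas '[0, 15, 0, 0, 0, 28, 0, 0, 0, 36, 0, 0, 0, 38.5, 0, 0, 0, 38.5, 0, 0]'

```text
time: 13.68
tool_pos: [0.4625, -0.3244, 0.0051]
orientation: [-1.571, 0.0, -0.142]
force: [0.2, -0.3, -1.6]
width: 0.0146
```

>>> carry_out --deltas '[0, 0, 0, 0, 0, 0, 0, 0, 0, 0, 0, 0, 0, 0, 0, 0, 0, -20, 0, 0, 0, -60, 0, 0, 0, -110, 0, 0, 0, -160, 0, 0]' --grip 90

```text
time: 14.68
tool_pos: [0.4623, -0.3244, 0.1681]
orientation: [-1.571, -0.001, -0.142]
force: [-0.1, -0.5, -0.0]
width: 0.0554
```

```bash
python3 - <<'E'
from mv import *
d=snap("wrist","w10"); cv2.imwrite("pics/w10.png",d["frame"][:,:,::-1])
s=state();print(s['time'],s['tool_pos'],s['orientation'],s['width'],s['force'],s['joint_positions'].round(2))
E
```

```text
14.725 [ 0.46420751 -0.32596483  0.17416384] [-1.57349954 -0.00761451 -0.14305663] 0.05558629856362743 [ 3.39860518 -3.44106607  9.73304045] [ 0.34  0.51  0.23  1.83 -0.16  0.82  2.08]
```

View pics/w10.png

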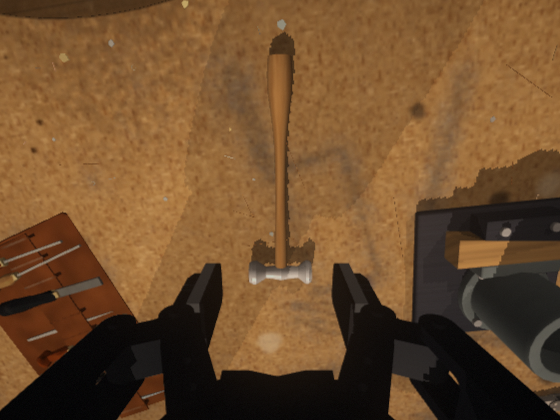

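```bash
python3 -c "
from mv import *
plan([(.52,-.2,.3,-.1),(.56,0,.36,-.05),(.6,.28,.36,0)],vmax=55)"
```

```text
[9.6, -31.5, 33.1, -0.6]
[19.1, -63.0, 66.1, -1.2]
[28.7, -94.4, 99.2, -1.9]
[38.2, -125.9, 132.3, -2.5]
[41.1, -141.0, 183.2, -3.2]
[44.0, -156.1, 234.0, -3.9]
[46.9, -171.3, 284.9, -4.6]
[49.8, -186.4, 335.8, -5.3]
[49.7, -186.5, 382.9, -5.8]
[49.6, -186.6, 430.1, -6.3]
[49.6, -186.8, 477.2, -6.8]
[49.5, -186.9, 524.4, -7.2]
[49.5, -187.0, 571.5, -7.7]
[49.4, -187.1, 618.6, -8.2]
14 rows
```

>>> carry_out --deltas '[10, -32, 33, -0.6, 19, -63, 66, -1.2, 29, -94, 99, -1.9, 38, -126, 132, -2.5, 41, -141, 183, -3.2, 44, -156, 234, -3.9, 47, -171, 285, -4.6, 50, -186, 336, -5.3]' --grip 0

```text
time: 15.72
tool_pos: [0.5593, 0.0026, 0.3532]
orientation: [-1.571, -0.001, -0.05]
force: [0.8, -0.3, 0.9]
width: 0.0858
```

>>> carry_out --deltas '[0, 0, 47, -0.5, 0, 0, 94, -1, 0, 0, 141, -1.5, 0, 0, 188, -2, 0, 0, 235, -2.5, 0, 0, 284, -2.9, 0, 0, 284, -2.9, 0, 0, 284, -2.9]'

```text
time: 16.73
tool_pos: [0.5736, 0.284, 0.3521]
orientation: [-1.571, -0.001, 0.0]
force: [-0.1, -0.4, -0.1]
width: 0.0851
```

```bash
python3 - <<'E'
from mv import *
d=snap("wrist","w11"); cv2.imwrite("pics/w11.png",d["frame"][:,:,::-1])
s=state();print(s['time'],s['tool_pos'],s['orientation'],s['width'],s['force'],s['joint_positions'].round(2))
E
```

```text
16.775 [0.57383403 0.28355004 0.35207665] [-1.57112864e+00 -8.38956676e-04 -4.13374683e-04] 0.0852714737850931 [ 0.69319278 -0.61675419 -1.01841433] [-0.59  0.46  0.06  1.4  -0.02  1.29  1.04]
```

View pics/w11.png

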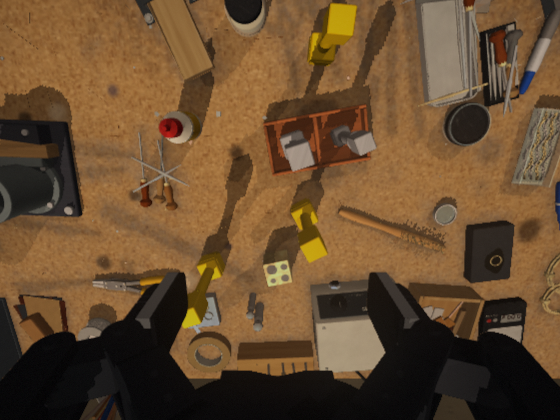

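```bash
python3 - <<'E'
from mv import *
d=load("w11.npz"); crop(d,255,95,385,185,6,"pics/c11.png")
E
```

```text
(no output)
```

View pics/c11.png

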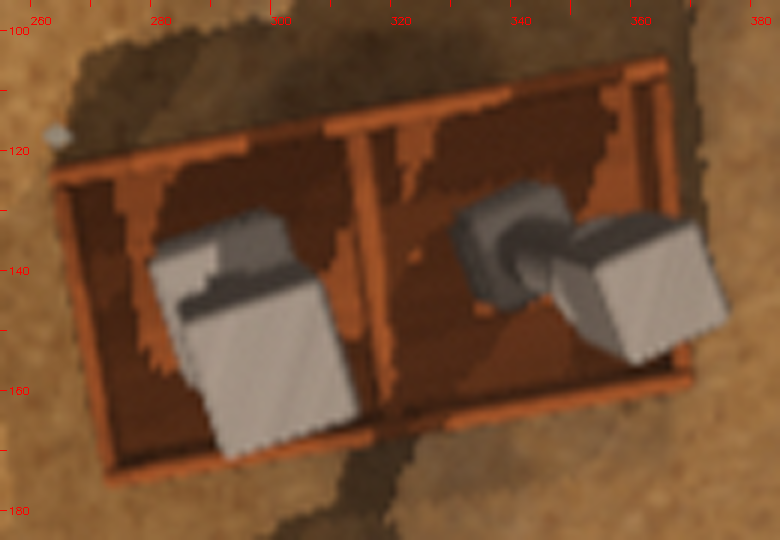

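```bash
python3 - <<'E'
from fit import *
d=load("w11.npz")
C=lambda L:[(255+x/6,95+y/6) for x,y in L]
P=np.array([pix2plane(d,*p,.165) for p in C([(182,320),(318,280),(358,412),(230,460)])]);print(P,P.mean(0))
e=np.roll(P,-1,0)-P; print(np.linalg.norm(e,axis=1),[(np.arctan2(a[1],a[0])+np.pi/4)%(np.pi/2)-np.pi/4 for a in e])
P=np.array([pix2plane(d,*p,.155) for p in C([(595,268),(697,222),(730,312),(637,364)])]);print("small",P.mean(0))
e=np.roll(P,-1,0)-P; print(np.linalg.norm(e,axis=1),[(np.arctan2(a[1],a[0])+np.pi/4)%(np.pi/2)-np.pi/4 for a in e])
r=fit(d,[(-.04,-.075,.026),(-.04,.075,.026),(.04,.075,.026),(.04,-.075,.026)],C([(52,182),(665,60),(692,380),(110,482)]),(.5,.3)); print("tray",r.x,r.fun.round(1))
E
```

```text
[[0.5285253  0.29198167 0.165     ]
 [0.52174742 0.31537866 0.165     ]
 [0.5444529  0.32311691 0.165     ]
 [0.55295395 0.30070637 0.165     ]] [0.53691989 0.3077959  0.165     ]
[0.02435895 0.0239879  0.02396874 0.02593992] [np.float64(0.2819718516006029), np.float64(0.32846433834766353), np.float64(0.3625636922376456), np.float64(0.3430303417505671)]
small [0.52461809 0.37811769 0.155     ]
[0.01906245 0.01718863 0.01831529 0.01902472] [np.float64(0.42673788168206883), np.float64(0.440428895137551), np.float64(0.5255857943651161), np.float64(0.4831095133304846)]
tray [0.53312832 0.34348965 0.18187166] [-1.  -1.7  0.5 -1.3  1.   1.2 -0.5  2.2]
```

```bash
python3 -c "
from mv import *
plan([(.537,.308,.25,-1.24)],vmax=55)"
```

```text
[-4.6, 12.8, 3.1, 8.9]
[-9.2, 25.5, 6.1, 17.8]
[-13.8, 38.3, 9.2, 26.6]
[-18.5, 51.0, 12.2, 35.5]
[-23.1, 63.8, 15.3, 44.4]
[-27.7, 76.5, 18.4, 53.3]
[-32.3, 89.3, 21.4, 62.1]
[-36.9, 102.0, 24.5, 71.0]
8 rows
```

>>> carry_out --deltas '[-5, 13, 3, 9, -9, 26, 6, 18, -14, 38, 9, 27, -19, 51, 12, 36, -23, 64, 15, 44, -28, 77, 18, 53, -32, 89, 21, 62, -37, 102, 25, 71]' --grip 80

```text
time: 17.77
tool_pos: [0.5371, 0.3084, 0.2496]
orientation: [-1.57, 0.0, -1.246]
force: [0.1, -0.0, 0.9]
width: 0.0586
```

>>> carry_out --deltas '[0, 0, 0, 0, 0, 0, 0, 0]'

```text
time: 18.02
tool_pos: [0.5373, 0.3091, 0.2501]
orientation: [-1.57, 0.0, -1.236]
force: [-0.3, 0.4, 0.5]
width: 0.0585
```

```bash
python3 - <<'E'
from mv import *
d=snap("wrist","w12"); cv2.imwrite("pics/w12.png",d["frame"][:,:,::-1])
s=state();print(s['time'],s['tool_pos'],s['orientation'],s['width'],s['force'],s['joint_positions'].round(2))
print(proj(d,[np.r_[s['tool_pos'][:2],.165]]))
E
```

```text
18.075 [0.53730752 0.30921543 0.25009307] [-1.56969066e+00  2.16037138e-04 -1.23609793e+00] 0.058956672171049586 [-0.5260698   0.06844153  0.21302005] [-0.83  0.51  0.31  1.61 -0.17  1.05 -0.13]
[[277.03887771 220.11549995]]
```

View pics/w12.png

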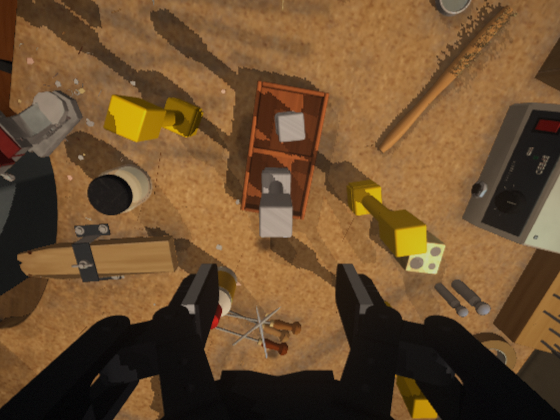

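```bash
python3 - <<'E'
from fit import *
d=load("w12.npz"); crop(d,235,70,335,250,4,"pics/c12.png")
E
```

```text
(no output)
```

View pics/c12.png

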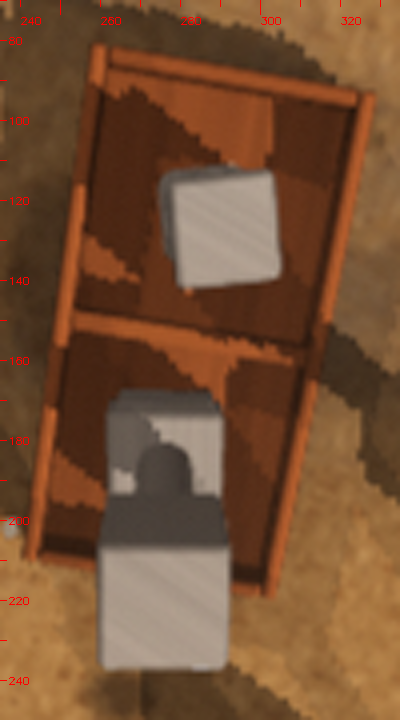

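>>> carry_out --deltas '[0, 30, 0, 0, 0, 60, 0, 0, 0, 90, 0, 0, 0, 113, 0, 0, 0, 123, 0, 0, 0, 124, 0, 0, 0, 124, 0, 0]'

```text
time: 18.95
tool_pos: [0.5372, 0.3099, 0.1261]
orientation: [-1.57, 0.0, -1.238]
force: [-0.0, -0.4, -0.2]
width: 0.0588
```

>>> carry_out --deltas '[0, 0, 0, 0, 0, 0, 0, 0, 0, 0, 0, 0, 0, 0, 0, 0, 0, 0, 0, 0]' --grip 255 --squeeze 60

```text
time: 19.58
tool_pos: [0.5368, 0.3099, 0.1258]
orientation: [-1.57, 0.0, -1.238]
force: [-2.5, -0.3, 6.4]
width: 0.025
```

```bash
python3 - <<'E'
from mv import *
s=state();print(s['time'],s['tool_pos'],s['orientation'],s['width'],s['force'])
E
```

```text
19.575 [0.53676023 0.3098715  0.12580454] [-1.57041554e+00  3.07805304e-04 -1.23816838e+00] 0.024970231088252717 [-2.46098885 -0.27265911  6.39446242]
```

```bash
python3 -c "
from mv import *
plan([(.5368,.3099,.32,-1.238),(.575,.1,.32,-1.5),(.5985,-.1,.31,-1.731)],vmax=50)"
```

```text
[-0.0, -48.5, 0.0, -0.0]
[-0.0, -97.1, 0.1, -0.0]
[-0.1, -145.6, 0.1, -0.0]
[-0.1, -194.2, 0.1, -0.0]
[42.1, -194.2, -6.4, 3.0]
[84.3, -194.2, -12.9, 6.0]
[126.4, -194.2, -19.3, 9.0]
[168.6, -194.3, -25.8, 12.0]
[210.8, -194.3, -32.3, 15.0]
[250.1, -192.3, -40.9, 17.6]
[289.5, -190.3, -49.6, 20.3]
[328.8, -188.3, -58.2, 22.9]
[368.2, -186.3, -66.8, 25.6]
[407.5, -184.3, -75.4, 28.2]
14 rows
```

>>> carry_out --deltas '[0, -15, 0, 0, 0, -45, 0, 0, 0, -97, 0, 0, 0, -146, 0, 0, 0, -194, 0, 0, 42, -194, -6, 3, 84, -194, -13, 6, 126, -194, -19, 9]'

```text
time: 20.58
tool_pos: [0.5598, 0.183, 0.3202]
orientation: [-1.57, 0.0, -1.397]
force: [-0.3, 0.5, -3.1]
width: 0.0251
```

>>> carry_out --deltas '[42, 0, -6, 3, 85, 0, -13, 6, 124, 2, -22, 8.6, 163, 4, -30, 11.3, 203, 6, -39, 13.9, 242, 8, -48, 16.6, 281, 10, -56, 19.2, 281, 10, -56, 19.2]'

```text
time: 21.58
tool_pos: [0.5531, -0.1053, 0.3101]
orientation: [-1.57, -0.001, -1.736]
force: [0.8, 0.2, -3.1]
width: 0.0252
```

>>> carry_out --deltas '[0, 0, 0, 0, 0, 0, 0, 0]'

```text
time: 21.82
tool_pos: [0.5539, -0.101, 0.3094]
orientation: [-1.571, 0.0, -1.729]
force: [0.4, -0.8, -3.5]
width: 0.0252
```

```bash
python3 - <<'E'
from mv import *
d=snap("wrist","w13"); cv2.imwrite("pics/w13.png",d["frame"][:,:,::-1])
s=state();print(s['time'],s['tool_pos'],s['orientation'],s['width'],s['force'],s['joint_positions'].round(2),s['joint_vel'].round(3))
E
```

```text
21.875 [ 0.55388847 -0.10105479  0.30935758] [-1.57075196e+00  3.48008265e-04 -1.72894167e+00] 0.025357057036641453 [ 0.37386884  0.35388036 -3.00947092] [-0.32  0.39  0.54  1.69 -0.22  1.13  0.13] [ 0.001  0.002  0.001  0.001  0.001 -0.001  0.002]
```

View pics/w13.png

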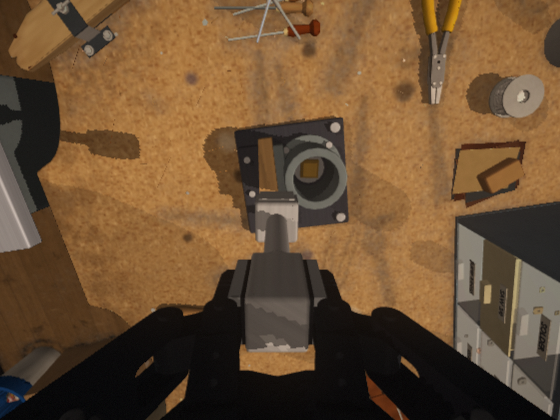

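```bash
python3 - <<'E'
from mv import *
d=load("w13.npz"); crop(d,225,110,365,250,5.3,"pics/c13.png")
E
```

```text
(no output)
```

View pics/c13.png

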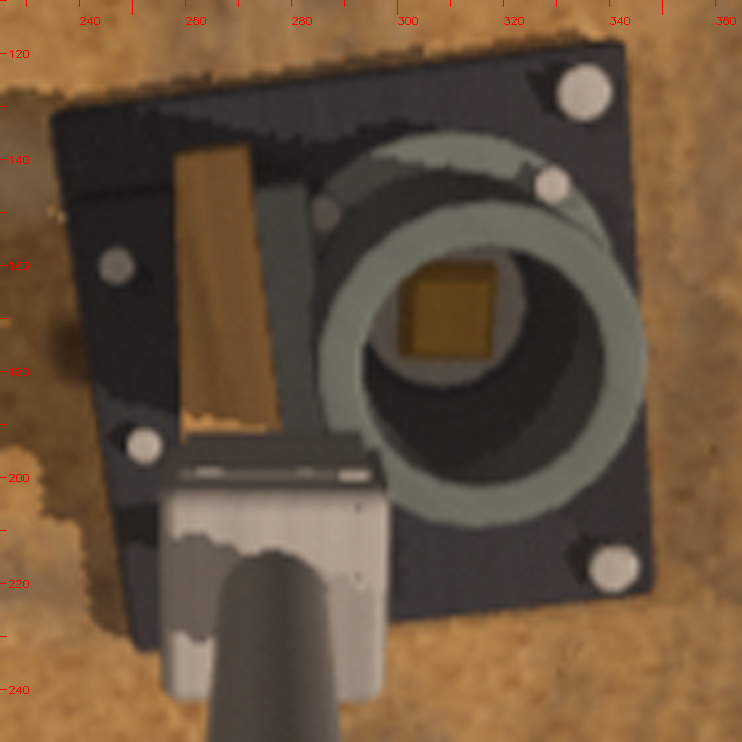

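```bash
python3 - <<'E'
from mv import *
d=load("w13.npz"); T=np.array([.55389,-.10105]);yaw=-1.729
X=np.array([np.cos(yaw),np.sin(yaw)]);Z=np.array([-np.sin(yaw),np.cos(yaw)])
def tool(u,v,z):
    p=pix2plane(d,225+u/5.3,110+v/5.3,z)[:2]-T; return (np.array([p@X,p@Z])*1e3).round(1)
print("bottom edge -x", tool(180,433,.1886),tool(368,433,.1886))
for z in (.205,.21,.215,.22,.225): print(z,tool(165,490,z),tool(388,490,z),tool(168,700,z),tool(383,697,z))
print("bore",tool(483,365,.102),pix2plane(d,225+483/5.3,110+365/5.3,.102))
for n,p,z in [("nut",(448,310),.031)]: print(n,tool(*p,z),pix2plane(d,225+p[0]/5.3,110+p[1]/5.3,z))
P=np.array([pix2plane(d,225+u/5.3,110+v/5.3,.034) for u,v in [(413,277),(492,277),(491,357),(414,357)]]);print(P.mean(0))
e=np.roll(P,-1,0)-P; print(np.linalg.norm(e,axis=1),[(np.arctan2(a[1],a[0])+np.pi/4)%(np.pi/2)-np.pi/4 for a in e])
for z in (.012,): 
  for q in [(52,117),(622,40),(652,590),(138,650)]: print("plate",pix2plane(d,225+q[0]/5.3,110+q[1]/5.3,z))
E
```

```text
bottom edge -x [-14.2 -15.3] [-14.2  15.6]
0.205 [ -9.  -16.8] [-9.  17.9] [ 26.2 -17. ] [25.7 17.8]
0.21 [-10.4 -16.4] [-10.4  17.5] [ 24.1 -16.7] [23.6 17.4]
0.215 [-11.8 -16.1] [-11.8  17.2] [ 22.  -16.3] [21.5 17.1]
0.22 [-13.2 -15.8] [-13.2  16.8] [ 19.9 -16. ] [19.5 16.7]
0.225 [-14.6 -15.4] [-14.5  16.4] [ 17.8 -15.6] [17.4 16.4]
bore [-8.4 45.1] [ 0.59973879 -0.09982107  0.102     ]
nut [-8.7 44.7] [ 0.5993872  -0.09945968  0.031     ]
[ 0.60004708 -0.1009551   0.034     ]
[0.01995326 0.02043192 0.01973837 0.02043877] [np.float64(-0.1586379998807287), np.float64(-0.13100836109211755), np.float64(-0.15864883026692977), np.float64(-0.12049811654668563)]
plate [ 0.50620857 -0.03710527  0.012     ]
plate [ 0.6533585  -0.04142357  0.012     ]
plate [ 0.64770819 -0.19047057  0.012     ]
plate [ 0.50123371 -0.18535686  0.012     ]
```

>>> carry_out --deltas '[-6, 10, 22, 0, -11, 20, 44.7, 0, -11.3, 45, 44.7, 0, -11.3, 65, 44.7, 0, -11.3, 70, 44.7, 0, -11.3, 70, 44.7, 0, -11.3, 70, 44.7, 0]'

```text
time: 22.75
tool_pos: [0.6001, -0.0979, 0.2401]
orientation: [-1.57, 0.0, -1.73]
force: [0.7, 0.6, -3.3]
width: 0.0253
```

```bash
python3 - <<'E'
from mv import *
d=snap("wrist","w14"); crop(d,215,140,355,250,5.5,"pics/w14.png")
d=snap("scene","s14"); crop(d,255,150,375,300,4,"pics/s14.png")
d=snap("side","d14"); crop(d,210,150,350,290,4,"pics/d14.png")
s=state();print(s['time'],s['tool_pos'],s['orientation'],s['width'],s['force'],s['joint_positions'].round(2),s['joint_vel'].round(3))
E
```

```text
22.9 [ 0.59991716 -0.09797711  0.23974375] [-1.56997781e+00  1.58855715e-04 -1.73045166e+00] 0.025537835498863064 [ 0.67167839 -0.21827161 -3.14606248] [-0.27  0.53  0.5   1.66 -0.29  1.02  0.16] [ 0.001  0.003 -0.001  0.001 -0.002 -0.001  0.   ]
```

View pics/w14.png

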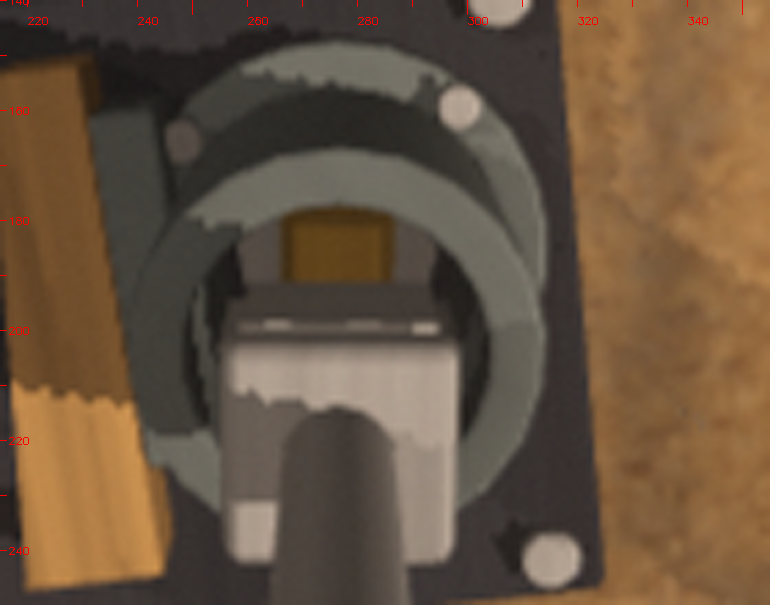

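View pics/s14.png

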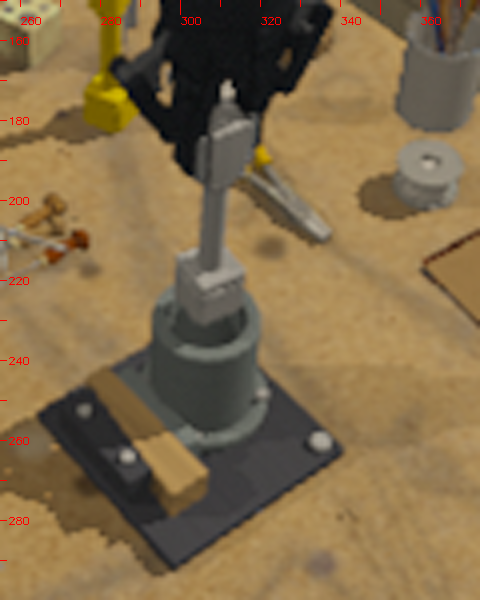

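View pics/d14.png

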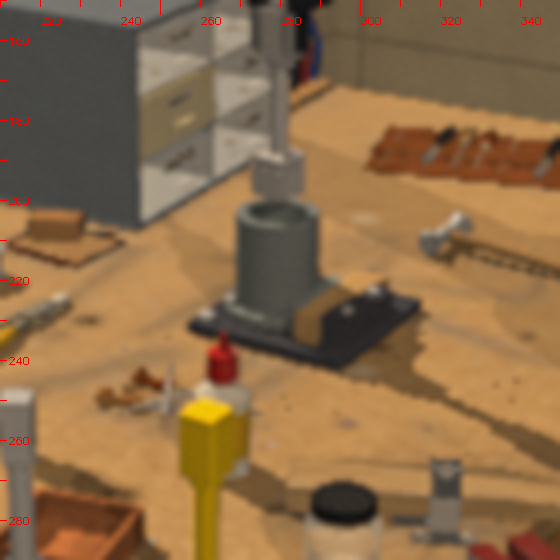

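```bash
python3 - <<'E'
from mv import *
d=load("w14.npz"); T=np.array([.59992,-.09798]);yaw=-1.730
X=np.array([np.cos(yaw),np.sin(yaw)]);Z=np.array([-np.sin(yaw),np.cos(yaw)])
def tool(u,v,z):
    p=pix2plane(d,215+u/5.5,140+v/5.5,z)[:2]-T; return (np.array([p@X,p@Z])*1e3).round(1)
zb=.2397-.1208
print("socket bottom -x edge",tool(237,284,zb),tool(448,284,zb))
for z in (.14,.145,.15,.155): print(z,tool(221,343,z),tool(459,345,z),tool(228,562,z),tool(453,562,z))
print("bore outer top(-36):",tool(339,148,.102),"inner top(-26)",tool(337,208,.102),"L",tool(132,345,.102),tool(182,345,.102),"R",tool(545,330,.102),tool(492,340,.102))
print("nut far edge z28 (-12)",tool(337,209,.028), tool(283,240,.031),tool(391,240,.031))
E
```

```text
socket bottom -x edge [-14.2 -15.7] [-14.1  17.6]
0.14 [-10.3 -17. ] [-10.  18.] [ 24.5 -16.7] [24.5 17.8]
0.145 [-11.7 -16.6] [-11.4  17.7] [ 22.4 -16.3] [22.4 17.5]
0.15 [-13.1 -16.3] [-12.8  17.3] [ 20.3 -16. ] [20.3 17.1]
0.155 [-14.5 -15.9] [-14.1  16.9] [ 18.2 -15.6] [18.2 16.7]
bore outer top(-36): [-33.    0.4] inner top(-26) [-23.1   0.1] L [  0.5 -34.8] [  0.5 -26.3] R [-2.1 35.4] [-0.3 26.4]
nut far edge z28 (-12) [-8.5  0. ] [ -2.6 -11.3] [-2.6 11.3]
```

>>> carry_out --deltas '[0, 8, -0.4, 0, 0, 16, -0.4, 0, 0, 20, -0.4, 0, 0, 24, -0.4, 0, 0, 28, -0.4, 0]'

```text
time: 23.52
tool_pos: [0.5994, -0.0979, 0.2109]
orientation: [-1.571, -0.0, -1.73]
force: [0.6, -0.1, -2.9]
width: 0.0254
```

>>> carry_out --deltas '[0, 8, 0, 0, 0, 16, 0, 0, 0, 24, 0, 0, 0, 32, 0, 0, 0, 40, 0, 0, 0, 47, 0, 0, 0, 47, 0, 0]'

```text
time: 24.4
tool_pos: [0.5991, -0.0979, 0.1637]
orientation: [-1.572, -0.0, -1.731]
force: [0.6, -0.3, -3.6]
width: 0.0255
```

>>> carry_out --deltas '[0, 4, 0, 0, 0, 8, 0, 0, 0, 11, 0, 0, 0, 14, 0, 0, 0, 16, 0, 0]'

```text
time: 25.02
tool_pos: [0.5993, -0.0979, 0.148]
orientation: [-1.571, -0.0, -1.73]
force: [0.3, 0.3, -3.4]
width: 0.0252
```

>>> carry_out --deltas '[0, 3, 0, 0, 0, 6, 0, 0, 0, 9, 0, 0, 0, 11, 0, 0, 0, 11.5, 0, 0]'

```text
time: 25.65
tool_pos: [0.5993, -0.0979, 0.1365]
orientation: [-1.571, -0.0, -1.73]
force: [-0.1, 0.1, -3.2]
width: 0.0256
```

>>> carry_out --deltas '[0, 0, 0.4, 7, 0.1, 0, 0.8, 14, 0.2, 0, 1.1, 21, 0.4, 0, 1.4, 28, 0.5, 0, 1.7, 35, 0.8, 0, 2, 42, 1, 0, 2.3, 49, 1.2, 0, 2.4, 54]' --squeeze 100

```text
time: 26.65
tool_pos: [0.6012, -0.0992, 0.1367]
orientation: [-1.571, -0.0, -2.676]
force: [-2.5, 0.2, 0.5]
width: 0.0251
```

```bash
python3 - <<'E'
from mv import *
s=state();print(s['time'],s['tool_pos'],s['orientation'],s['width'],s['force'],s['torque'],s['joint_positions'].round(2))
E
```

```text
26.65 [ 0.60120686 -0.09918808  0.13673844] [-1.57149042e+00 -4.83132544e-04 -2.67584208e+00] 0.025058350082527252 [-2.4881706   0.23918322  0.52517648] [0.35304825 0.98352861 0.22133505] [-0.38  0.73  0.69  1.75 -0.58  0.88 -0.53]
```

>>> carry_out --deltas '[0, 0, 0.2, 4, 0, 0, 0.4, 8, 0.1, 0, 0.6, 12, 0.1, 0, 0.8, 16, 0.1, 0, 0.8, 16]'

```text
time: 27.28
tool_pos: [0.6014, -0.0998, 0.1366]
orientation: [-1.571, -0.001, -2.951]
force: [-3.9, 2.4, 1.0]
width: 0.0249
```

```bash
python3 - <<'E'
from mv import *
s=state();print(s['time'],s['tool_pos'],s['orientation'],s['width'],s['force'],s['torque'],s['joint_positions'].round(2))
E
```

```text
27.275 [ 0.60144669 -0.0997921   0.13662299] [-1.57149080e+00 -8.19431097e-04 -2.95142106e+00] 0.02494228470161998 [-3.86505509  2.43914221  1.04732922] [0.83580601 1.20418002 0.03293131] [-0.42  0.75  0.76  1.75 -0.65  0.91 -0.75]
```

>>> carry_out --deltas '[0, 0, 0.1, 2, 0, 0, 0.2, 4, 0, 0, 0.3, 6]'

```text
time: 27.65
tool_pos: [0.6015, -0.1001, 0.1366]
orientation: [-1.572, -0.001, -3.058]
force: [-4.8, 3.7, 1.1]
width: 0.0247
```

```bash
python3 - <<'E'
from mv import *
s=state();print(s['time'],s['tool_pos'],s['orientation'],s['width'],s['force'],s['torque'],s['joint_positions'].round(2))
E
```

```text
27.65 [ 0.60147738 -0.10011499  0.13660714] [-1.57169050e+00 -8.08484676e-04 -3.05780359e+00] 0.024743400282531646 [-4.75115312  3.71872551  1.102846  ] [1.18526434 1.66168021 0.64105646] [-0.43  0.77  0.79  1.75 -0.67  0.92 -0.84]
```

>>> carry_out --deltas '[0, 0, 0, 2, 0, 0, 0, 4, 0, 0, 0, 4]'

```text
time: 28.02
tool_pos: [0.6015, -0.1001, 0.1366]
orientation: [-1.571, -0.001, -3.125]
force: [-5.2, 2.1, 2.1]
width: 0.025
```

```bash
python3 - <<'E'
from mv import *
s=state();print(s['time'],s['tool_pos'],s['orientation'],s['width'],s['force'],s['torque'],s['joint_positions'].round(2))
E
```

```text
28.025 [ 0.60150833 -0.10009392  0.13657779] [-1.57111561e+00 -1.13362613e-03 -3.12543466e+00] 0.024951051255816915 [-5.23756172  2.13254034  2.0860767 ] [0.88040078 1.74443258 1.57933329] [-0.44  0.77  0.81  1.75 -0.69  0.92 -0.89]
```

>>> carry_out --deltas '[0, 0, 0, 0, 0, 0, 0, 0, 0, 0, 0, -4, 0, 0, 0, -8, 0, 0, 0, -8]'

```text
time: 28.65
tool_pos: [0.6017, -0.1003, 0.1365]
orientation: [-1.571, -0.0, -2.988]
force: [-3.8, 2.6, -3.8]
width: 0.025
```

```bash
python3 - <<'E'
from mv import *
s=state();print(s['time'],s['tool_pos'],s['orientation'],s['width'],s['force'],s['torque'])
E
```

```text
28.65 [ 0.601654   -0.10031451  0.13651441] [-1.57147057e+00 -2.22408484e-04 -2.98765745e+00] 0.02501151009798698 [-3.82236647  2.62775429 -3.80691602] [0.94277204 0.8751176  0.0835564 ]
```

>>> carry_out --deltas '[1, 0, -0.7, 0, 1, -8, -0.7, 0, 1, -20, -0.7, 0, 1, -40, -0.7, 0, 1, -65, -0.7, 0, 1, -95, -0.7, 0, 1, -130, -0.7, 0, 1, -180, -0.7, 0]'

```text
time: 29.65
tool_pos: [0.6002, -0.1001, 0.3187]
orientation: [-1.571, -0.0, -2.988]
force: [1.5, -0.1, -2.5]
width: 0.025
```

```bash
python3 - <<'E'
from mv import *
d=snap("wrist","w15"); cv2.imwrite("pics/w15.png",d["frame"][:,:,::-1])
s=state();print(s['time'],s['tool_pos'],s['orientation'],s['width'],s['force'],s['torque'])
plan([(.58,.1,.325,-2.1),(.5368,.3099,.32,-1.238)],vmax=50)
E
```

```text
29.7 [ 0.60195775 -0.10151123  0.32543969] [-1.56843342  0.00681161 -2.98845424] 0.024830617038336417 [ 1.60064875 -1.15756254  5.7181155 ] [ 0.02488211 -0.27455799 -0.05242197]
[-1.5, 0.0, -33.8, -8.5]
[-3.0, 0.0, -67.5, -17.0]
[-4.5, 0.0, -101.3, -25.5]
[-6.0, 0.0, -135.0, -33.9]
[-7.5, 0.0, -168.8, -42.4]
[-9.0, 0.0, -202.5, -50.9]
[-7.2, 0.8, -238.2, -59.1]
[-5.5, 1.5, -273.9, -67.4]
[-3.7, 2.2, -309.5, -75.6]
[-1.9, 3.0, -345.2, -83.8]
[-0.1, 3.7, -380.9, -92.1]
[1.7, 4.4, -416.5, -100.3]
12 rows
```

View pics/w15.png

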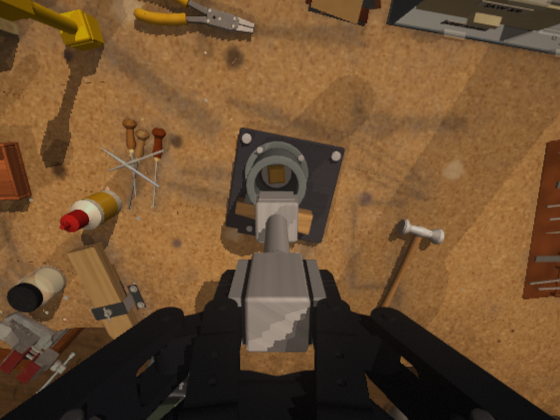

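```bash
python3 - <<'E'
from mv import *
d=load("w15.npz"); crop(d,220,120,350,250,5.5,"pics/c15.png")
E
```

```text
(no output)
```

View pics/c15.png

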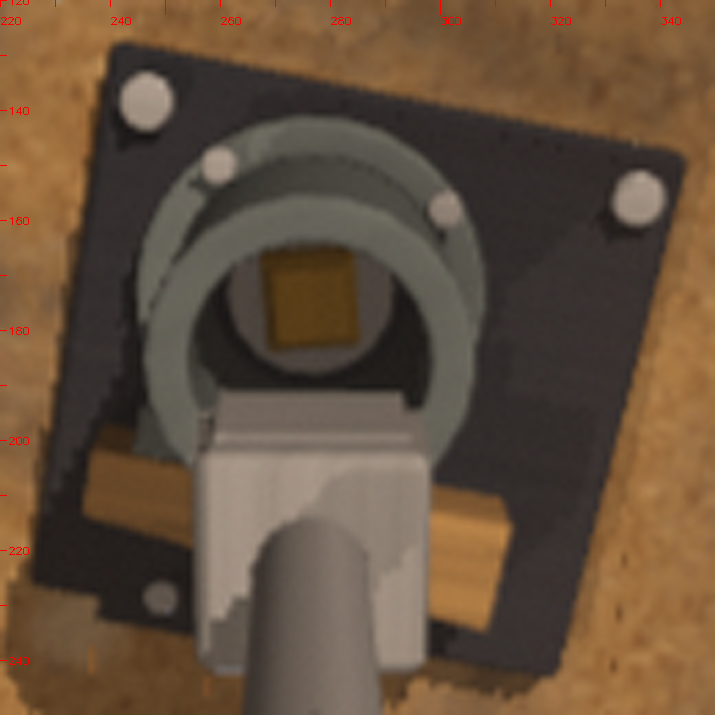

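>>> carry_out --deltas '[-1.5, 0, -34, -8.5, -3, 0, -67, -17, -4.5, 0, -101, -25.5, -6, 0, -135, -34, -7.5, 0, -169, -42.4, -9, 0, -202, -51, -7, 1, -238, -59, -5.5, 1.5, -274, -67.4]'

```text
time: 30.7
tool_pos: [0.5638, 0.1721, 0.3164]
orientation: [-1.57, 0.0, -1.807]
force: [0.9, -0.9, -2.5]
width: 0.0248
```

```bash
python3 - <<'E'
from mv import *
plan([(.5368,.3099,.32,-1.238)],vmax=36)
E
```

```text
[-31.9, -0.9, -14.6, -8.2]
[-63.8, -1.8, -29.3, -16.3]
[-95.7, -2.7, -43.9, -24.5]
[-127.6, -3.6, -58.5, -32.6]
4 rows
```

>>> carry_out --deltas '[-32, -1, -15, -8, -64, -2, -29, -16, -96, -3, -44, -24.5, -128, -4, -58.5, -32.6, -128, -4, -58.5, -32.6, -128, -4, -58.5, -32.6]'

```text
time: 31.45
tool_pos: [0.538, 0.3088, 0.3199]
orientation: [-1.57, -0.001, -1.244]
force: [0.5, -0.5, -3.6]
width: 0.0249
```

```bash
python3 - <<'E'
from mv import *
d=snap("wrist","w16"); cv2.imwrite("pics/w16.png",d["frame"][:,:,::-1])
s=state();print(s['time'],s['tool_pos'],s['orientation'],s['width'],s['force'])
plan([(.5368,.3099,.18,-1.238)],vmax=200)
E
```

```text
31.5 [0.53807863 0.30858196 0.3198341 ] [-1.57005471e+00 -5.90886730e-04 -1.24442951e+00] 0.024825341004056405 [ 0.07870101 -0.21275418 -2.68692824]
[-1.7, 139.8, -0.9, -0.4]
1 rows
```

View pics/w16.png

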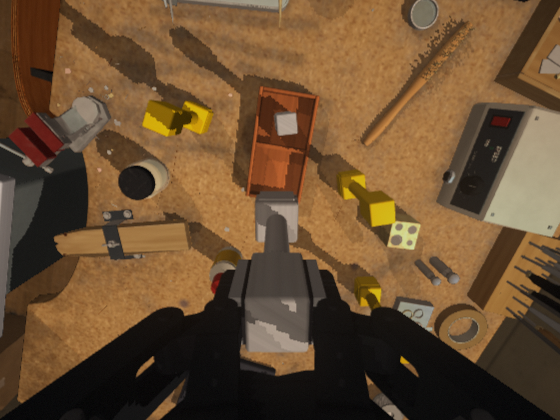

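Everything in view is as expected; I'll lower the key to where it stood.

>>> carry_out --deltas '[-1.7, 40, -0.9, -0.4, -1.7, 80, -0.9, -0.4, -1.7, 115, -0.9, -0.4, -1.7, 140, -0.9, -0.4, -1.7, 155, -0.9, -0.4, -1.7, 165, -0.9, -0.4, -1.7, 175, -0.9, -0.4, -1.7, 180, -0.9, -0.4]'

```text
time: 32.5
tool_pos: [0.5363, 0.3112, 0.139]
orientation: [-1.571, 0.0, -1.235]
force: [0.3, 0.3, -1.8]
width: 0.025
```

```bash
python3 - <<'E'
from mv import *
d=snap("wrist","w17"); crop(d,215,90,345,260,4.4,"pics/w17.png")
d=snap("side","d17"); crop(d,150,200,290,340,4,"pics/d17.png")
s=state();print(s['time'],s['tool_pos'],s['orientation'],s['width'],s['force'])
E
```

```text
32.6 [0.53614646 0.31111794 0.13897028] [-1.57106172e+00 -6.71752062e-05 -1.23481542e+00] 0.024945499600545294 [-0.27701327  0.60765856 -2.43594819]
```

View pics/w17.png

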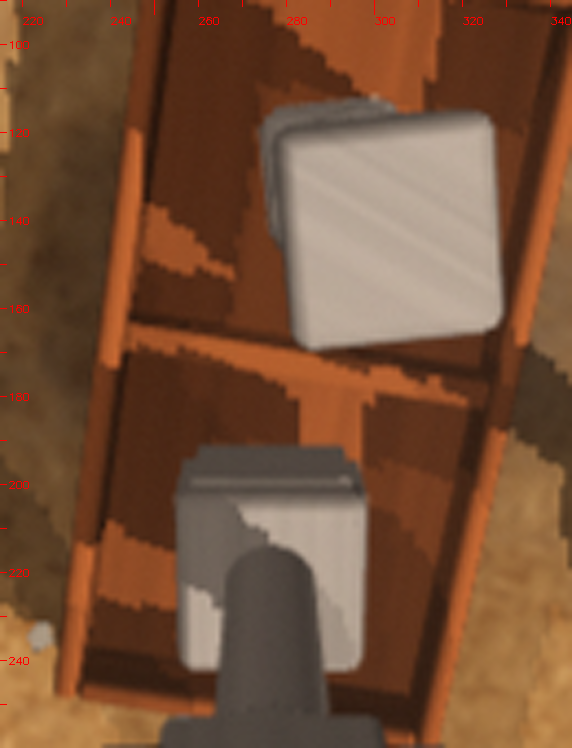

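View pics/d17.png

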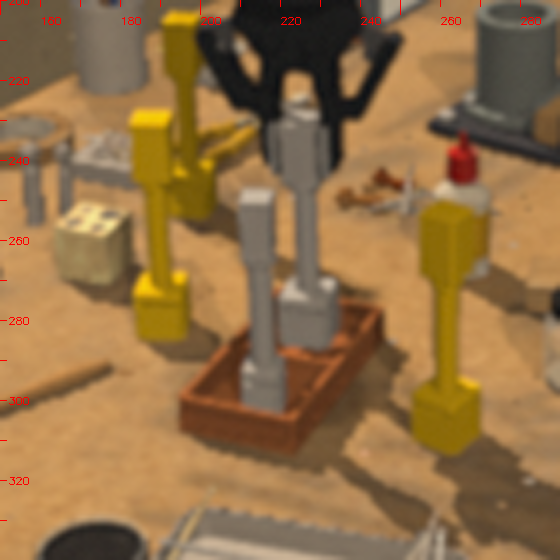

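>>> carry_out --deltas '[0, 5, 0, 0, 0, 9, 0, 0, 0, 12, 0, 0, 0, 13, 0, 0, 0, 13, 0, 0]'

```text
time: 33.22
tool_pos: [0.5362, 0.3111, 0.1262]
orientation: [-1.571, -0.0, -1.235]
force: [-0.7, 0.5, -3.3]
width: 0.0249
```

>>> carry_out --deltas '[0, 0.8, 0, 0, 0, 0.8, 0, 0]'

```text
time: 33.48
tool_pos: [0.5364, 0.3112, 0.1259]
orientation: [-1.57, 0.0, -1.235]
force: [-1.8, -1.2, 6.0]
width: 0.025
```

>>> carry_out --deltas '[0, 0, 0, 0, 0, 0, 0, 0, 0, 0, 0, 0, 0, 0, 0, 0]' --grip 80

```text
time: 33.98
tool_pos: [0.5362, 0.3112, 0.1254]
orientation: [-1.571, -0.0, -1.235]
force: [0.6, 0.1, -0.1]
width: 0.0583
```

>>> carry_out --deltas '[0, -10, 0, 0, 0, -30, 0, 0, 0, -60, 0, 0, 0, -90, 0, 0, 0, -120, 0, 0, 0, -150, 0, 0, 0, -150, 0, 0, 0, -150, 0, 0]'

```text
time: 34.98
tool_pos: [0.536, 0.3111, 0.2752]
orientation: [-1.571, 0.0, -1.235]
force: [0.1, -0.1, -0.5]
width: 0.0586
```

```bash
python3 - <<'E'
from mv import *
d=snap("wrist","w18"); crop(d,215,70,345,250,4,"pics/w18.png")
d=snap("side","d18"); crop(d,150,180,320,330,4,"pics/d18.png")
d=snap("scene","s18"); cv2.imwrite("pics/s18.png",d["frame"][:,:,::-1])
s=state();print(s['time'],s['tool_pos'],s['orientation'],s['width'],s['force'])
E
```

```text
35.125 [0.53590014 0.31101274 0.27466526] [-1.57191696e+00 -3.95605702e-04 -1.23481675e+00] 0.05874379751242656 [-0.6507126   0.14866767  0.3178286 ]
```

View pics/w18.png

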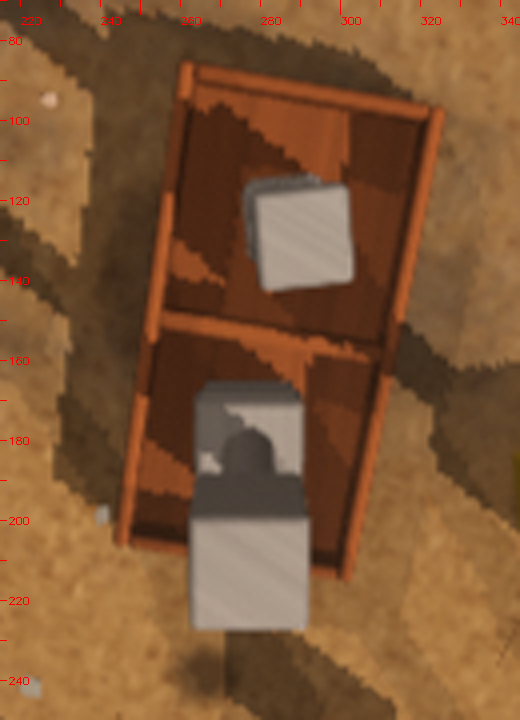

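View pics/d18.png

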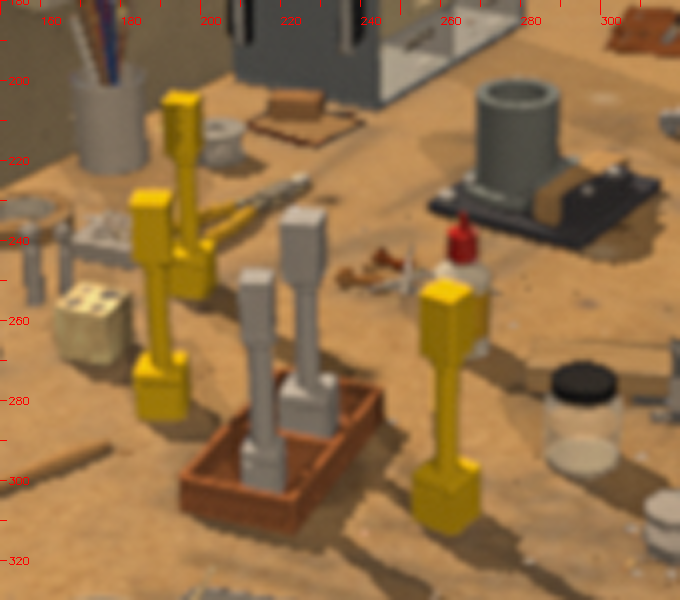

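View pics/s18.png

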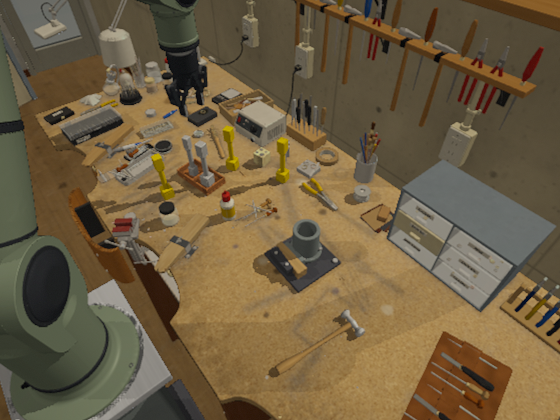

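```bash
python3 -c "
from station import order
print(order.close_job())"
```

```text
the job is handed in; nothing more can be done
None
```

I did the whole job in about 35 s and handed it in. The hand-in reports no verdict, so what follows rests on my own checks.

- **Wedge:** I pushed it home with the hammer. A wrist picture put the butt at fixture y of about -62 mm, which is fully home.
- **Hammer:** It slipped out of the fingers just as the wedge stopped, and its head came to rest on the fixture's base plate. I picked it up again by the handle and laid it on the bench. The last pictures show it flat and clear of the fixture.
- **Nut:** I turned it clockwise with the larger extension, which stood about 15.7 mm above the bench. The turning torque rose from about 0.2 to 1.6 N m at the stop. A picture taken afterwards put the nut at about 1.29 rad.
- **Larger extension:** I drew it out and stood it back in its own compartment. It looks upright in the wrist and side pictures, and the force reading fell to nearly zero once the fingers opened.
- **Things to leave alone:** The smaller extension and the bystanders look unmoved in the pictures, but I did not measure them.
- **Disagreement:** The scene camera's positions differed from the wrist camera's by 5–8 mm. I worked from the wrist camera, and the grasps and the fit into the bore agreed with it.

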